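Prove the plunger gate and load the cup magazine

TASK

Load the specimen-cup magazine. First prove its gate: turn the spindle by the knob until the sprung plunger has gone fully out across the lane, and then on until it is fully back. With the plunger back, push all the glass cups one by one into single file between the guide rails, upright and fully past the plunger; then turn the spindle until the plunger is fully out again behind the last cup, leave it so and let go. Leave the vial, the tape roll and the flat case where they are.

Things in the scene. Friction and masses are not known exactly. Their poses are not given: they have to be found in the camera images.
- magazine: fixed aluminium magazine. Origin on the desk, on the lane's centre line, where the plunger crosses it; z up. The lane runs along its y axis: mouth toward +y, stop wall at y = -220 mm; the lane's floor is the desk. Straight rails 53 mm apart, y = -220 to +30 mm, then a funnel out to +67 mm. The spindle stands at x = +110, y = 0 mm. A cup centred at y = -33 mm or less is clear past the plunger.
- mouth (a point): point on the desk on the lane's centre line at the mouth of the straight rails (magazine y = +30 mm); axes as the magazine's. Rails are 36 mm high; on top of each a 4 mm lip overhangs inward and leaves a 43 mm slot along the middle, too narrow to put a cup in from above, but closed fingers can travel in it behind a cup, which pushes the row on.
- knob (a point): black bar knob on the upright spindle, above a grey bridge (54 mm high): bar 44 long, 12 wide, 59.5 to 89.5 mm above the desk, over a 36 mm round flange. Point on the spindle axis, 78 mm up; x along the bar, turning with it (its bearing on the pulley differs from start to start); z up. Turns endlessly, under 0.1 N m, stays put; turns a 56 mm pulley, 8 mm off centre, that pushes the plunger.
- gate_plunger (a joint): travel (m) of the sprung steel plunger, 9 mm round, 26 mm above the desk, pointing to magazine -x through the rail at +x: 0 = fully back, flush with the rail; 0.016 = fully out, nose 16 mm into the lane, barring it. A spring (up to 4 N) holds it to the pulley: per knob turn it swings out and back once, as 8 mm x (1 - cos of the angle from fully back).
- cup_a: open glass specimen cup, 47 mm across the rim, about 41 mm across the foot, 29 to 31 mm high, about 25 to 45 g; origin at the centre of its underside, z up its axis. May be absent.
- cup_b: open glass specimen cup, 47 mm across the rim, about 41 mm across the foot, 29 to 31 mm high, about 25 to 45 g; origin at the centre of its underside, z up its axis. May be absent.
- cup_c: open glass specimen cup, 47 mm across the rim, about 41 mm across the foot, 29 to 31 mm high, about 25 to 45 g; origin at the centre of its underside, z up its axis. May be absent.
- cup_d: open glass specimen cup, 47 mm across the rim, about 41 mm across the foot, 29 to 31 mm high, about 25 to 45 g; origin at the centre of its underside, z up its axis. May be absent.
- vial: bystander: screw-cap vial, 27 mm across, 56 mm high, standing; origin at the centre of its underside
- tape: bystander: roll of tape lying flat, 69 mm across, 19 mm high; origin at the centre of its underside
- case: bystander: flat black case, 71x152x21 mm; origin at the centre of its underside

How it is judged:
On the way, in this order (a step that is already met when the one before it is completed fails the run):
1. the plunger is fully out (travel over 14.6 mm) (value of joint gate_plunger above 0.0146 m), for 0.2 s.
2. the plunger is fully back (travel under 1.5 mm) (value of joint gate_plunger below 0.0015 m), for 0.2 s.
3. every cup stands in the lane past the plunger while the plunger is still back (y of each of cup_a, cup_b, cup_c, cup_d in the frame of magazine below -0.024 m and x of cup_a in the frame of magazine between -0.012 and 0.012 m and height (world z) of each of cup_a, cup_b, cup_c, cup_d below 0.012 m and angle between each of cup_a, cup_b, cup_c, cup_d's own z axis and vertical below 0.2 rad and x of cup_b in the frame of magazine between -0.012 and 0.012 m and x of cup_c in the frame of magazine between -0.012 and 0.012 m and x of cup_d in the frame of magazine between -0.012 and 0.012 m and value of joint gate_plunger below 0.0015 m), for 0.2 s.
At the end, for the whole second after the job is handed in: every cup present stands upright (within 0.2 rad) on the desk in the lane, centre at least 24 mm past the plunger line and within 12 mm of the lane's centre line, at rest; the plunger is fully out (travel over 14.6 mm of 16) (y of each of cup_a, cup_b, cup_c, cup_d in the frame of magazine below -0.024 m and x of cup_a in the frame of magazine between -0.012 and 0.012 m and height (world z) of each of cup_a, cup_b, cup_c, cup_d below 0.012 m and angle between each of cup_a, cup_b, cup_c, cup_d's own z axis and vertical below 0.2 rad and x of cup_b in the frame of magazine between -0.012 and 0.012 m and x of cup_c in the frame of magazine between -0.012 and 0.012 m and x of cup_d in the frame of magazine between -0.012 and 0.012 m and value of joint gate_plunger above 0.0146 m and linear speed of each of cup_a, cup_b, cup_c, cup_d below 0.02 m/s); the robot touches nothing.
It fails at once if the vial, tape roll or flat case is moved more than 30 mm (distance of any of vial, tape, case from where it was at the start of the episode above 0.03 m).
It fails at once if the vial is tipped over (angle between vial's own z axis and vertical above 0.5 rad).
Of cup_a, cup_b, cup_c, cup_d only 2 to 4 are there at a start; the rules pass over those that are not, and their reading is None.
At some moment in a run one of cup_a, cup_b, cup_c, cup_d may be knocked a few centimetres aside while the robot is not near it.
Once in a run the grip may slacken for a moment while it holds something.
It also fails if it takes over 210 s, if anything falls off the work surface, if the arm or the gripper's body presses on something with over 40 N, if the wrist force passes 120 N, or if a joint passes its speed limit or range.

ROBOT

A 7-joint arm with a two-finger parallel gripper is mounted at the origin on a cart in front of the work surface, level with it; the furniture and walls round the work are solid. World frame = base frame: x ahead of the robot, y to its left, z up, the work surface at z = 0. Lengths are in m, angles in rad, forces in N, time in s.
With the tool pointing down it reaches from about 0.4 to 0.875 m from the base axis. Payload 6.5 kg.
Tool frame: the origin (TCP) lies at the very end of the fingers, on their centre line; the grasp point (between the pads) lies 19 mm behind it; y points along the fingers, z is the direction in which the jaws open and shut, and the axes are right-handed (so a half turn about y gives the same grasp; the last joint's range is limited). The gripper opens to 85 mm and grips with 20 to 120 N. Pads are 22 mm wide; open, the fingers measure 114 mm over their backs; the gripper's body (76 mm by 85 mm) begins 54 mm behind the grasp point. The pads swing forward as they close: fully open they stand 13 mm farther back than shut.
Start: joints at [1.089, 0.536, -0.004, 1.538, 0.003, 1.067, -0.071], TCP at [0.263, -0.595, 0.231] pointing down, gripper open.
Joint ranges: [-2.7, 2.7], [-0.37, 2.16], [-1.27, 1.26], [0.24, 2.4], [-1.31, 4.45], [0.19, 1.91], [-2.76, 2.76]. Speed limits (rad/s): [2.39, 2.39, 3.14, 3.14, 3.14, 3.14, 3.14].

INTERFACE

Orientations are given as a unit quaternion [w, x, y, z].
In Python, from cell import arm gives the robot as it stands.
- The arm moves only by the tool step_arm, never from a script. Its argument "deltas" is a list of rows, each a list of 5 numbers: the shift along the world's x, y, z in m, then the turn about the world's z in rad, then the finger opening in m, from 0 to 0.0854. In form: [[x, y, z, roll, jaw], ...]. A call has 1 to 8 rows; each row shifts and turns the commanded pose from where the row before left it; what a row does not reach is not made up. A row lasts 1/12 s, in which the tool goes at most 41.7 mm and 7.16 degrees, less where a joint would pass 70% of its speed; a pose out of reach is approached as far as the arm can. A call is refused whole if a number of a shift passes 0.0417 or a number of a turn 0.125, either way. A call with a gripper value outside its range is refused whole. The fingers move at their own pace and stop on an object; the grip force is fixed at half the most. Time passes only in rows, so rows that do not move let the fingers close. It gives the time, the measured TCP pose, the force and the opening at its end, in the units of the state.
- arm.sense(): the state, without advancing time (a new reading comes with each control period).
- arm.get_image(name): name is "scene" or "top"; returns (picture, depth): 384x512x3 uint8, red, green, blue; 384x512 float32, m along the optical axis (not along the pixel's ray), 0 where there is no reading.
- arm.camera_params(name): a dict with "K" (3x3 intrinsics, pixels), "extrinsics" (4x4, takes a point from world to camera coordinates). Camera axes: x right, y down, z forward; pixel columns grow to the right and rows downward; lengths in m; the calibration is good to about 2 mm. A picture is of the moment at which its call begins. camera_params takes no time and is no camera call.
- arm.finish_job(): hands the job in, once; it reports no verdict.
Trained networks look in the newest picture that a camera, given by its name, has taken for a name from the list of things; names that differ only in an ending like _2 or _b are one class to them, and where a whole thing is asked for, a point or a joint stands for the part that bears it (a point fixed in the world has none). Each returns a list of dicts, best first, with "conf" (0 to 1); they miss things now and then, are a little off and sometimes report something else, mostly with a low value. They report only what shows in the picture. A call takes as long as a camera call.
- arm.look_for(camera, query): "bbox" ([centre column, centre row, width, height] in pixels, round what is visible of it).
The state is a dict: "clock": time; "joint_pos": joint angles; "joint_velocities": joint speeds; "tau": joint torques, N m; "position": TCP position; "eef_rot": TCP orientation; "ft_force": force on the tool from outside, world axes, zero at the start; "torque": the same for the moment, N m; "width": opening from 0.0 (shut) to 1.0 (fully open).
Only numpy, scipy, OpenCV 4.12 (cv2) and the standard library are available. Lean on these libraries where they do the work, as an engineer would, in place of code of your own. Each camera call takes 0.05 s, during which the arm holds its last target. There are 200 camera calls.

## Working session

There is one attempt and no reset: what is moved stays moved. The work goes in short steps, Python scripts to look and compute and a tool call to move; the robot and the scene stay as the last step left them, time stands still between calls to the robot, and variables do not carry over. Pictures are saved under pics/ and viewed, and the job is handed in when it is done.

Besides the shell and the picture viewer there is one more tool, called after ">>>" by a JSON object that holds its "method" and its "body", one argument or row to a line. step_arm: Moves the arm, as the interface text tells. Its arguments: {"type":"object","properties":{"deltas":{"type":"array","items":{"type":"array","items":{"type":"number"}}}},"required":["deltas"]}

```bash
mkdir -p pics
cat > h.py <<'E'
from cell import arm
import numpy as np, cv2
def shot(cam,name,crop=None,scale=1):
    p,d=arm.get_image(cam); q=p[:,:,::-1]
    if crop: q=q[crop[1]:crop[3],crop[0]:crop[2]]
    cv2.imwrite('pics/'+name+'.png',cv2.resize(q,None,fx=scale,fy=scale,interpolation=cv2.INTER_CUBIC)); return p,d
def world(cam,u,v,z=None,depth=None):
    """pixel -> world, on plane z or at the depth"""
    P=arm.camera_params(cam);K=np.array(P['K']);E=np.linalg.inv(np.array(P['extrinsics']))
    r=np.linalg.inv(K)@[u,v,1.]
    if depth is None:
        w=E[:3,:3]@r; s=(z-E[2,3])/w[2]; return E[:3,3]+s*w
    return (E@np.r_[r*depth,1])[:3]
def pix(cam,X):
    P=arm.camera_params(cam);c=np.array(P['extrinsics'])@np.r_[X,1.];k=np.array(P['K'])@c[:3];return k[:2]/k[2]
E
python3 - <<'E'
from h import *
np.set_printoptions(precision=3,suppress=True)
for c in('scene','top'):
    p,d=shot(c,c+'0',scale=1.5)
    P=arm.camera_params(c);print(c,np.linalg.inv(np.array(P['extrinsics']))[:3])
    for q in('cup_a','knob','magazine','vial','tape','case'):
        for r in arm.look_for(c,q):
            if r['conf']>.25:
                b=r['bbox'];u,v=int(b[0]),int(b[1]);print(q,round(r['conf'],2),np.round(b),world(c,b[0],b[1],depth=d[v,u]))
s=arm.sense();print({k:np.round(v,3) for k,v in s.items()})
E
```

```text
scene [[-0.525 -0.562  0.639 -0.281]
 [-0.851  0.334 -0.406  0.467]
 [ 0.014 -0.757 -0.653  0.934]]
cup_a 0.72 [147. 294.  21.  19.] [0.423 0.309 0.011]
cup_a 0.58 [134. 254.  23.  20.] [0.562 0.29  0.011]
knob 0.57 [280. 186.  12.  20.] [ 0.522 -0.138  0.082]
magazine 0.94 [313. 212. 121.  71.] [ 0.443 -0.2    0.016]
vial 0.58 [197. 204.  15.  20.] [0.613 0.079 0.046]
tape 0.59 [361. 182.  24.  20.] [ 0.472 -0.408  0.018]
tape 0.51 [134. 252.  21.  19.] [0.566 0.288 0.013]
tape 0.3 [196. 206.  10.  22.] [0.614 0.082 0.038]
case 0.6 [294. 171.  52.  24.] [ 0.623 -0.263  0.019]
top [[ 0.042 -0.966  0.257  0.202]
 [-0.999 -0.039  0.015 -0.067]
 [-0.005 -0.257 -0.966  1.329]]
cup_a 0.73 [138. 219.  18.  12.] [0.421 0.31  0.019]
cup_a 0.57 [149. 179.  17.  13.] [0.561 0.29  0.011]
magazine 0.88 [296. 215.  91.  72.] [ 0.46  -0.209  0.003]
magazine 0.29 [315. 168.  42.  23.] [ 0.619 -0.27   0.017]
tape 0.57 [364. 211.  24.  20.] [ 0.484 -0.436  0.   ]
case 0.57 [314. 169.  48.  21.] [ 0.618 -0.266  0.016]
{'clock': np.float64(0.7), 'joint_pos': array([ 1.089,  0.536, -0.004,  1.538,  0.003,  1.067, -0.071]), 'joint_velocities': array([-0.   , -0.   ,  0.   ,  0.   , -0.002, -0.001,  0.   ]), 'tau': array([ -0.   , -58.32 ,   1.048, -25.94 ,   0.012,   0.002,   0.   ]), 'position': array([ 0.263, -0.595,  0.231]), 'eef_rot': array([ 0.146, -0.146,  0.692, -0.692]), 'ft_force': array([ 0.296, -0.196, -0.726]), 'torque': array([-0.019,  0.033, -0.009]), 'width': np.float64(0.999)}
```

View pics/scene0.png

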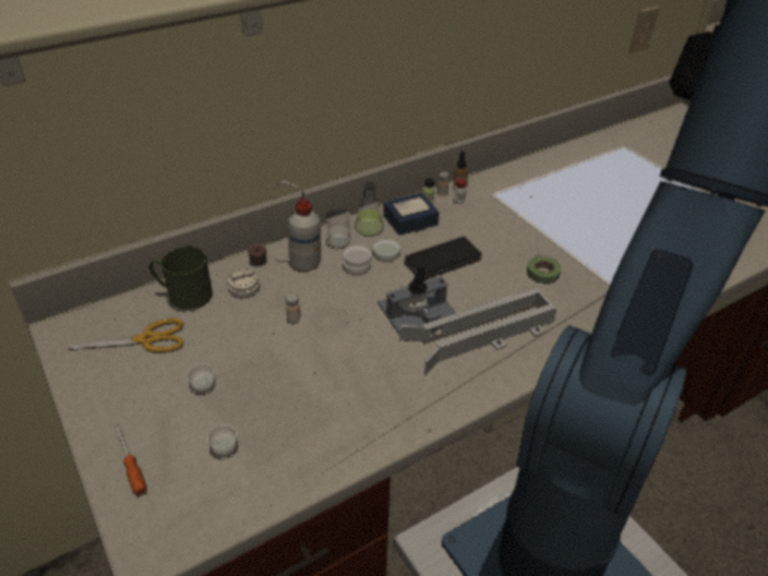

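View pics/top0.png

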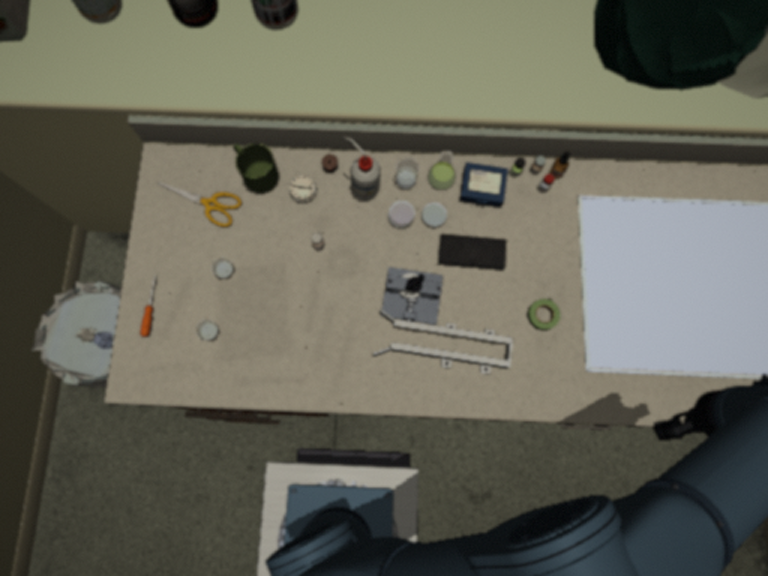

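Two cups are visible at left (scene px 203,380 and 222,442); magazine right of centre, mouth to world +y. The pale bowls near the back need a closer check.

Run:
```python
from h import *
np.set_printoptions(precision=3,suppress=True)
p,d=arm.get_image('top'); q=p[:,:,::-1]
a=cv2.resize(q[170:255,240:355],None,fx=6.9,fy=6.9,interpolation=cv2.INTER_CUBIC);cv2.imwrite('pics/mag.png',a)
b=cv2.resize(q[120:240,120:300],None,fx=4.4,fy=4.4,interpolation=cv2.INTER_CUBIC);cv2.imwrite('pics/left.png',b)
p2,d2=arm.get_image('scene')
cv2.imwrite('pics/smag.png',cv2.resize(p2[150:260,240:390,::-1],None,fx=5.2,fy=5.2,interpolation=cv2.INTER_CUBIC))
# height map of the magazine: pixels over 25mm / 60mm
P=arm.camera_params('top');K=np.array(P['K']);E=np.linalg.inv(np.array(P['extrinsics']));print(K)
v,u=np.mgrid[:384,:512];r=np.stack([u,v,np.ones_like(u)],-1)@np.linalg.inv(K).T*d[...,None]
W=r@E[:3,:3].T+E[:3,3]
m=(W[...,2]>.026)&(W[...,2]<.045)&(W[...,0]>.33)&(W[...,0]<.5)&(W[...,1]<-.0)&(W[...,1]>-.4)
for y0 in np.arange(-.34,-.02,.02):
    k=m&(abs(W[...,1]-y0)<.01); 
    x=np.sort(W[k][:,0]); print(round(y0,2),len(x),x[:3],x[-3:], x[:-1][np.argmax(np.diff(x))] if len(x)>2 else '', x[1:][np.argmax(np.diff(x))] if len(x)>2 else '')
k=(W[...,2]>.07)&(W[...,2]<.1)&(W[...,0]>.45)&(W[...,0]<.6)&(W[...,1]<-.05)&(W[...,1]>-.25)
print('knob',k.sum(),W[k].mean(0), W[k])
```

```text
[[406.045   0.    248.226]
 [  0.    406.045 185.357]
 [  0.      0.      1.   ]]
-0.34 77 [0.365 0.365 0.365] [0.425 0.426 0.428] 0.39048613180666814 0.39375950363869405
-0.32 55 [0.366 0.367 0.367] [0.428 0.428 0.43 ] 0.37948546097073704 0.4173666361800038
-0.3 59 [0.368 0.368 0.369] [0.43  0.43  0.433] 0.38208938478849336 0.41986671186239155
-0.28 56 [0.37  0.37  0.371] [0.433 0.433 0.436] 0.38435388021722705 0.422148389268526
-0.26 50 [0.372 0.374 0.374] [0.435 0.435 0.435] 0.3864576661615433 0.4240744825551973
-0.24 62 [0.375 0.375 0.376] [0.438 0.438 0.441] 0.3892304810084679 0.42547981373191457
-0.22 52 [0.377 0.378 0.379] [0.44  0.44  0.441] 0.39143955639469896 0.42901616354884103
-0.2 52 [0.379 0.379 0.381] [0.442 0.442 0.442] 0.3933621239951692 0.4295647074295419
-0.18 54 [0.382 0.382 0.383] [0.445 0.445 0.445] 0.3958827535272047 0.4321564889022228
-0.16 57 [0.384 0.384 0.385] [0.447 0.447 0.447] 0.3984093168379585 0.4340857853727752
-0.14 87 [0.386 0.387 0.387] [0.498 0.499 0.5  ] 0.40053794437947216 0.43596252411890163
-0.12 88 [0.389 0.389 0.389] [0.498 0.499 0.5  ] 0.40
[... 1204 characters left out ...]
89]
 [ 0.527 -0.138  0.087]
 [ 0.527 -0.141  0.088]
 [ 0.529 -0.145  0.08 ]
 [ 0.523 -0.119  0.089]
 [ 0.523 -0.122  0.089]
 [ 0.521 -0.125  0.094]
 [ 0.523 -0.129  0.089]
 [ 0.523 -0.132  0.089]
 [ 0.523 -0.135  0.088]
 [ 0.523 -0.138  0.089]
 [ 0.527 -0.142  0.075]
 [ 0.52  -0.119  0.087]
 [ 0.52  -0.123  0.088]
 [ 0.518 -0.125  0.093]
 [ 0.52  -0.129  0.086]
 [ 0.52  -0.132  0.088]
 [ 0.522 -0.136  0.08 ]
 [ 0.524 -0.139  0.073]
 [ 0.52  -0.117  0.072]
 [ 0.516 -0.119  0.089]
 [ 0.516 -0.123  0.09 ]
 [ 0.515 -0.126  0.093]
 [ 0.517 -0.129  0.086]
 [ 0.518 -0.132  0.082]
 [ 0.517 -0.12   0.071]
 [ 0.512 -0.123  0.09 ]
 [ 0.514 -0.126  0.084]
 [ 0.517 -0.13   0.075]
 [ 0.513 -0.123  0.077]]
```

View pics/mag.png

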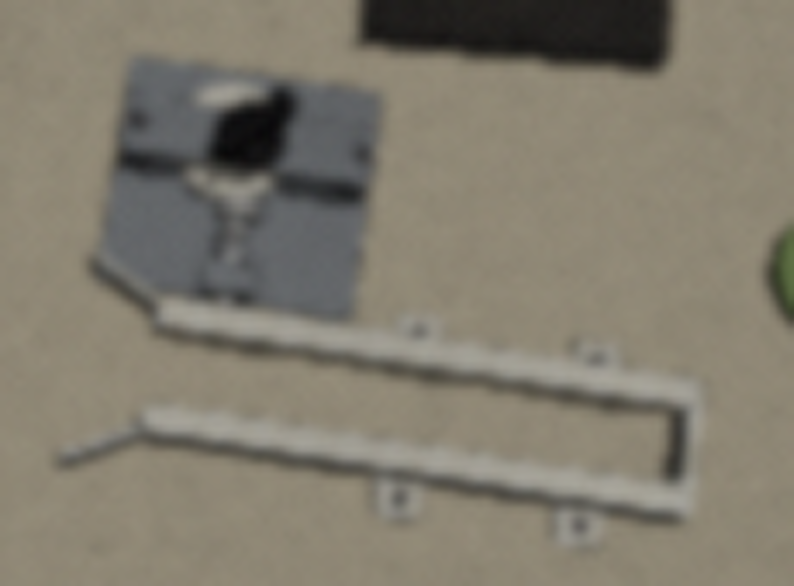

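View pics/smag.png

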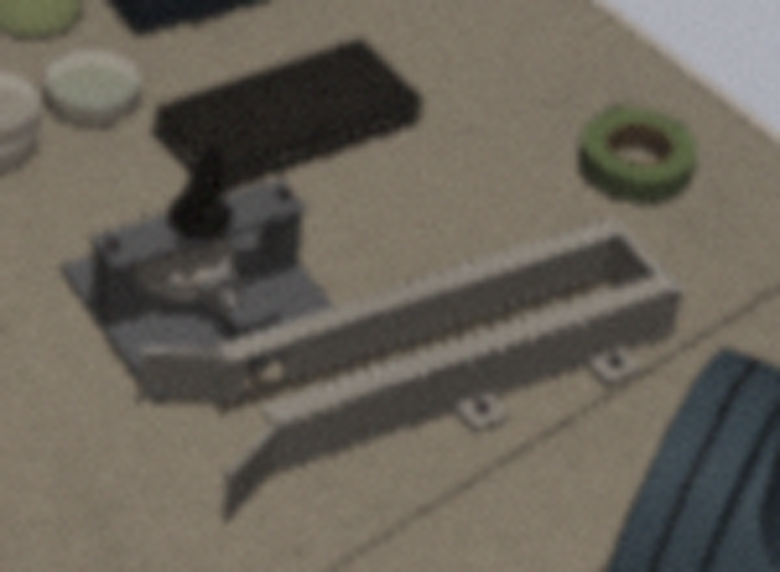

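View pics/left.png

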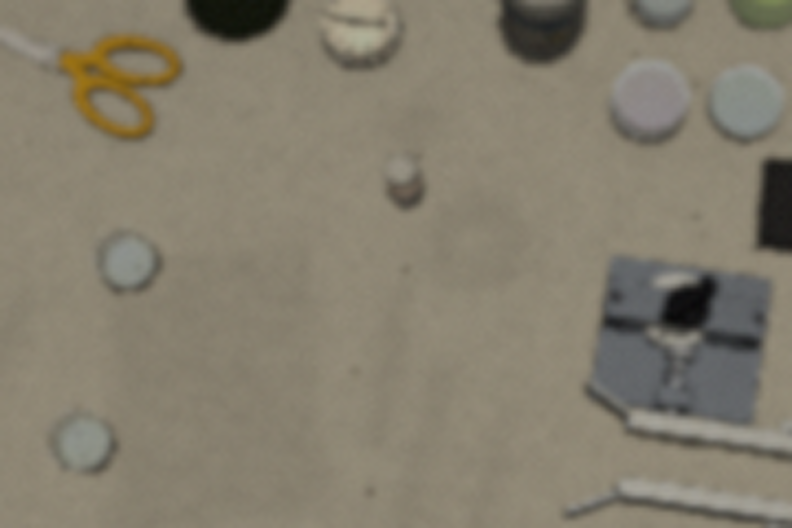

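Only two cups (top px ~138,219 and 149,179); the back bowls are clearly wider (~60 mm), so not cups. I'll measure the bar bearing, pulley phase and cup positions more exactly.

```bash
cat >> h.py <<'E'
O=np.array([.4195,-.125]);MY=np.array([.112,.9937]);MX=np.array([.9937,-.112])
def mag(x,y): return O+MX*x+MY*y
def tomag(p): return np.array([(p[:2]-O)@MX,(p[:2]-O)@MY])
def cloud(cam):
    p,d=arm.get_image(cam);P=arm.camera_params(cam);K=np.array(P['K']);E=np.linalg.inv(np.array(P['extrinsics']))
    v,u=np.mgrid[:384,:512];r=np.stack([u,v,np.ones_like(u)],-1)@np.linalg.inv(K).T*d[...,None]
    return p,r@E[:3,:3].T+E[:3,3]
E
python3 - <<'E'
from h import *
np.set_printoptions(precision=3,suppress=True)
p,W=cloud('top')
k=(W[...,2]>.083)&(W[...,2]<.1)&(np.hypot(W[...,0]-.5285,W[...,1]+.137)<.035)
print(cv2.minAreaRect((W[k][:,:2]*1000).astype(np.float32)))
# pulley: points z 15..45mm near spindle
S=mag(.11,0);print('S',S)
for cam in('top','scene'):
    if cam=='scene': p,W=cloud(cam)
    q=p[:,:,::-1].copy();sc=8
    c=pix(cam,[*mag(.08,0),.03]).astype(int);x0,y0=c[0]-45,c[1]-35
    a=cv2.resize(q[y0:y0+70,x0:x0+90],None,fx=sc,fy=sc,interpolation=cv2.INTER_CUBIC)
    def line(pts,col):
        cv2.polylines(a,[np.array([(pix(cam,X)-[x0,y0]+.5)*sc for X in pts]).astype(int).reshape(-1,1,2)],False,col,1)
    line([[*mag(.11,0),0],[*mag(.11,0),.09]],(0,0,255))
    line([[*mag(.0265,-.1),.036],[*mag(.0265,.03),.036]],(0,255,0)); line([[*mag(-.0265,-.1),.036],[*mag(-.0265,.03),.036]],(0,255,0))
    line([[*mag(.0265,0),.026],[*mag(.0105,0),.026]],(255,0,0))
    cv2.imwrite(f'pics/z_{cam}.png',a)
    for g in((.42,.31),(.56,.29)):
        k=(W[...,2]>.006)&(W[...,2]<.045)&(np.hypot(W[...,0]-g[0],W[...,1]-g[1])<.045)
        (cx,cy),r=cv2.minEnclosingCircle((W[k][:,:2]*1000).astype(np.float32));print(cam,k.sum(),cx,cy,r,W[k].max(0)[2])
E
```

```text
((529.625244140625, -136.87734985351562), (11.886632919311523, 43.16950988769531), 39.399295806884766)
S [ 0.529 -0.137]
top 180 411.6944274902344 313.4792785644531 38.52092361450195 0.0329728732906005
top 172 558.2120361328125 300.6668701171875 35.614810943603516 0.03360825734644024
scene 344 419.1786804199219 307.51947021484375 24.011531829833984 0.03294533212785977
scene 288 560.8028564453125 290.8605651855469 26.025413513183594 0.03191989098579229
```

View pics/z_top.png

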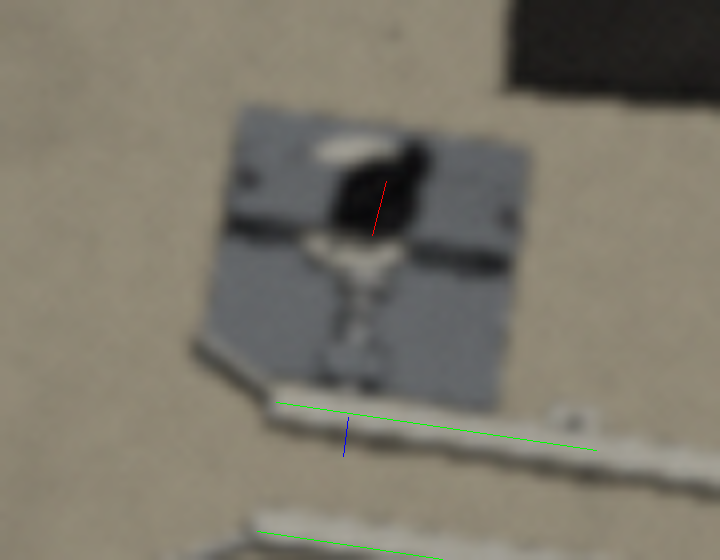

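View pics/z_scene.png

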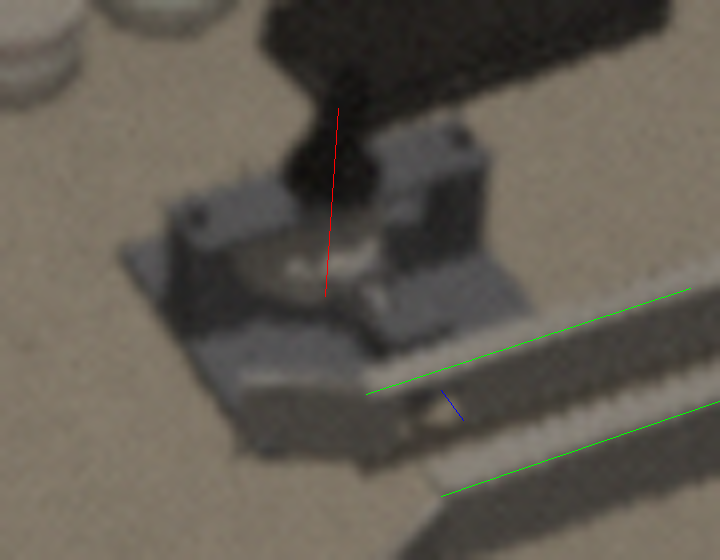

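The bar lies at about −50° in world, and the pulley centre sits about 60° counter-clockwise of fully back. So roughly +120° of turn puts the plunger out. Moving over the knob.

>>> {"method": "step_arm", "body": {
  "deltas": [
    [0.019, 0.0327, -0.002, -0.0925, 0.06],
    [0.019, 0.0327, -0.002, -0.0925, 0.06],
    [0.019, 0.0327, -0.002, -0.0925, 0.06],
    [0.019, 0.0327, -0.002, -0.0925, 0.06],
    [0.019, 0.0327, -0.002, -0.0925, 0.06],
    [0.019, 0.0327, -0.002, -0.0925, 0.06],
    [0.019, 0.0327, -0.002, -0.0925, 0.06]
  ]
}}

```text
clock: 1.48
position: [0.3962, -0.3641, 0.2174]
eef_rot: [0.083, -0.084, -0.702, 0.702]
ft_force: [0.7, 0.1, 0.4]
width: 0.699
```

>>> {"method": "step_arm", "body": {
  "deltas": [
    [0.019, 0.0327, -0.002, -0.0925, 0.06],
    [0.019, 0.0327, -0.002, -0.0925, 0.06],
    [0.019, 0.0327, -0.002, -0.0925, 0.06],
    [0.019, 0.0327, -0.002, -0.0925, 0.06],
    [0.019, 0.0327, -0.002, -0.0925, 0.06],
    [0.019, 0.0327, -0.002, -0.0925, 0.06],
    [0.019, 0.0327, -0.002, -0.0925, 0.06],
    [0, 0, 0, 0, 0.06]
  ]
}}

```text
clock: 2.15
position: [0.5326, -0.1273, 0.2031]
eef_rot: [-0.299, 0.299, 0.643, -0.639]
ft_force: [0.1, 1.1, 0.2]
width: 0.703
```

```bash
cat >> h.py <<'E'
def st():
    s=arm.sense();w,x,y,z=s['eef_rot'];yaw=np.degrees(np.arctan2(2*(y*z-w*x),2*(x*z+w*y)))
    print('t',round(float(s['clock']),2),'pos',np.round(s['position'],4),'jawyaw',round(float(yaw),1),'q',np.round(s['joint_pos'],2),'F',np.round(s['ft_force'],1),'M',np.round(s['torque'],2),'w',round(float(s['width']),3)); return s
E
python3 -c "from h import *;st()"
```

```text
t 2.15 pos [ 0.5326 -0.1273  0.2031] jawyaw -140.0 q [ 0.09  0.4   0.08  1.84 -0.05  0.9  -2.25] F [0.1 1.1 0.2] M [ 0.04 -0.02  0.01] w 0.703
```

>>> {"method": "step_arm", "body": {
  "deltas": [
    [0, 0, -0.03, 0, 0.06],
    [0, 0, -0.03, 0, 0.06],
    [0, 0, -0.03, 0, 0.06],
    [0, 0, -0.03, 0, 0.06],
    [0, 0, -0.015, 0, 0.06],
    [0, 0, 0, 0, 0.06]
  ]
}}

```text
clock: 2.65
position: [0.5259, -0.1363, 0.0651]
eef_rot: [0.303, -0.299, -0.639, 0.641]
ft_force: [-0.6, -0.7, 0.4]
width: 0.699
```

```bash
python3 -c "
from h import *;st();shot('scene','k1',(220,100,380,260),4)"
```

```text
t 2.65 pos [ 0.5259 -0.1363  0.0651] jawyaw -140.3 q [ 0.12  0.6   0.07  1.93 -0.07  0.62 -2.22] F [-0.6 -0.7  0.4] M [ 0.03  0.05 -0.02] w 0.699
```

View pics/k1.png

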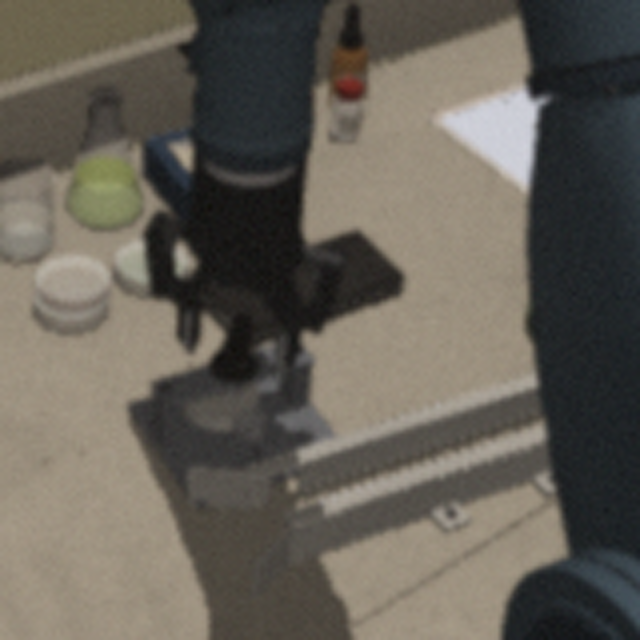

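The fingers straddle the black knob (px 235,355). Close, then turn +120°.

>>> {"method": "step_arm", "body": {
  "deltas": [
    [0.002, 0, 0, 0, 0],
    [0, 0, 0, 0, 0],
    [0, 0, 0, 0, 0],
    [0, 0, 0, 0, 0],
    [0, 0, 0, 0, 0],
    [0, 0, 0, 0, 0],
    [0, 0, 0, 0, 0],
    [0, 0, 0, 0, 0]
  ]
}}

```text
clock: 3.37
position: [0.5309, -0.1377, 0.0697]
eef_rot: [0.301, -0.302, -0.64, 0.64]
ft_force: [-2.6, -1.2, 8.7]
width: 0.12
```

>>> {"method": "step_arm", "body": {
  "deltas": [
    [0, 0, 0, 0.11, 0],
    [0, 0, 0, 0.11, 0],
    [0, 0, 0, 0.11, 0],
    [0, 0, 0, 0.11, 0],
    [0, 0, 0, 0.11, 0],
    [0, 0, 0, 0.11, 0],
    [0, 0, 0, 0, 0]
  ]
}}

```text
clock: 3.95
position: [0.5309, -0.1375, 0.0697]
eef_rot: [0.075, -0.076, -0.703, 0.703]
ft_force: [-2.3, -0.5, 7.7]
width: 0.125
```

```bash
cat >> h.py <<'E'
def gate(n):
    q=[]
    for cam in('scene','top'):
        p,d=arm.get_image(cam);c=pix(cam,[*mag(.04,0),.03]).astype(int);x0,y0=c[0]-24,c[1]-24
        a=cv2.resize(p[y0:y0+48,x0:x0+48,::-1],None,fx=8,fy=8,interpolation=cv2.INTER_CUBIC)
        for X in ([*mag(.0265,0),.026],[*mag(.0105,0),.026]):
            cv2.circle(a,tuple(((pix(cam,X)-[x0,y0]+.5)*8).astype(int)),3,(0,0,255),1)
        q.append(a)
    cv2.imwrite(f'pics/{n}.png',np.hstack(q))
E
python3 -c "
from h import *;st();gate('g1')"
```

```text
t 3.95 pos [ 0.5309 -0.1375  0.0697] jawyaw -102.3 q [ 0.25  0.6  -0.1   1.91  0.1   0.64 -1.7 ] F [-2.3 -0.5  7.7] M [-0.13  0.55  0.08] w 0.125
```

View pics/g1.png

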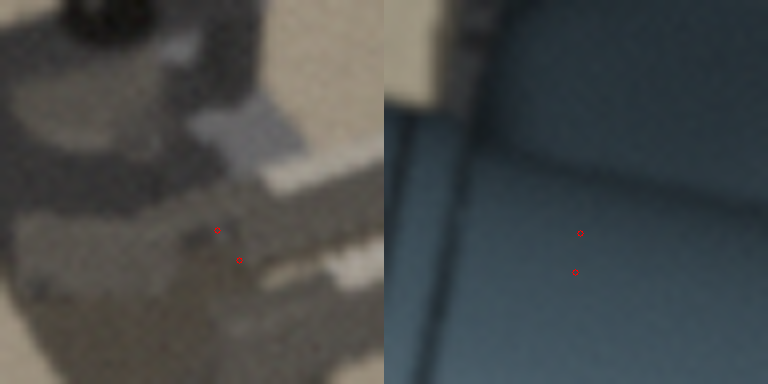

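>>> {"method": "step_arm", "body": {
  "deltas": [
    [0, 0, 0.004, 0.12, 0],
    [0, 0, 0, 0.12, 0],
    [0, 0, 0, 0.12, 0],
    [0, 0, 0, 0.12, 0],
    [0, 0, 0, 0.12, 0],
    [0, 0, 0, 0.12, 0],
    [0, 0, 0, 0, 0]
  ]
}}

```text
clock: 4.63
position: [0.53, -0.1374, 0.0704]
eef_rot: [0.177, -0.177, 0.685, -0.684]
ft_force: [7.1, -3.1, -24.9]
width: 0.123
```

```bash
python3 -c "
from h import *;st();gate('g2')"
```

```text
t 4.63 pos [ 0.53   -0.1374  0.0704] jawyaw -61.0 q [ 0.39  0.61 -0.29  1.9   0.27  0.66 -1.12] F [  7.1  -3.1 -24.9] M [-0.6  -1.47  0.14] w 0.123
```

>>> {"method": "step_arm", "body": {
  "deltas": [
    [0, 0, 0, 0.12, 0],
    [0, 0, 0, 0.12, 0],
    [0, 0, 0, 0.12, 0],
    [0, 0, 0, 0.12, 0],
    [0, 0, 0, 0.12, 0],
    [0, 0, 0, 0.12, 0],
    [0, 0, 0, 0, 0]
  ]
}}

```text
clock: 5.32
position: [0.53, -0.1375, 0.0704]
eef_rot: [0.407, -0.407, 0.579, -0.578]
ft_force: [7.0, -1.9, -24.1]
width: 0.12
```

```bash
python3 -c "
from h import *;st();gate('g3');a=[cv2.imread(f'pics/g{i}.png')[:,:384] for i in(2,3)];cv2.imwrite('pics/g23.png',np.hstack(a))"
```

```text
t 5.32 pos [ 0.53   -0.1375  0.0704] jawyaw -19.7 q [ 0.53  0.64 -0.47  1.89  0.43  0.7  -0.54] F [  7.   -1.9 -24.1] M [-0.63 -1.54  0.13] w 0.12
```

View pics/g23.png

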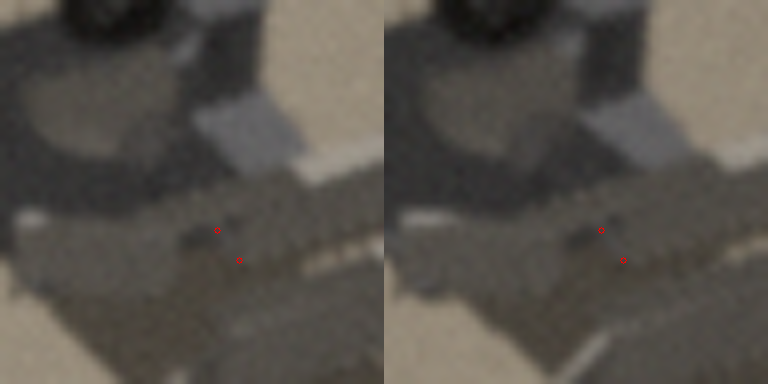

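>>> {"method": "step_arm", "body": {
  "deltas": [
    [0, 0, -0.0025, 0, 0],
    [0, 0, 0, 0, 0]
  ]
}}

```text
clock: 5.58
position: [0.5304, -0.1376, 0.0701]
eef_rot: [-0.405, 0.406, -0.579, 0.58]
ft_force: [0.7, -0.3, -2.4]
width: 0.123
```

```bash
cat >> h.py <<'E'
def gate(n,k=4):
    cam='scene';p=np.mean([arm.get_image(cam)[0].astype(float) for _ in range(k)],0)
    c=pix(cam,[*mag(.06,0),.03]).astype(int);x0,y0=c[0]-24,c[1]-26
    a=cv2.resize(p[y0:y0+52,x0:x0+52,::-1],None,fx=7,fy=7,interpolation=cv2.INTER_CUBIC)
    a=np.clip((a-25)*2.2,0,255).astype(np.uint8)
    cv2.imwrite(f'pics/{n}.png',a); return a
E
python3 -c "
from h import *;st();b=gate('g4')
a=cv2.imread('pics/z_scene.png');a=cv2.resize(a,None,fx=7/8,fy=7/8);a=np.clip((a.astype(float)-25)*1.8,0,255).astype(np.uint8)[:364,150:514]
cv2.imwrite('pics/g4.png',np.hstack([b,a]))"
```

```text
t 5.58 pos [ 0.5304 -0.1376  0.0701] jawyaw -20.1 q [ 0.52  0.64 -0.46  1.89  0.43  0.7  -0.54] F [ 0.7 -0.3 -2.4] M [-0.39 -0.06  0.11] w 0.123
```

View pics/g4.png

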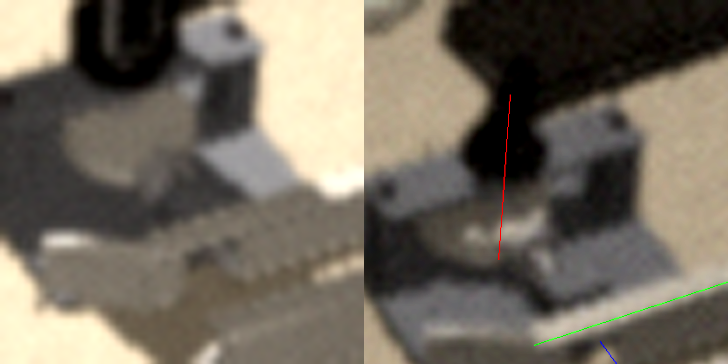

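```bash
cat >> h.py <<'E'
def over(n,ths,z=.031,k=3,s=12):
    cam='scene';p=np.mean([arm.get_image(cam)[0].astype(float) for _ in range(k)],0)
    c=pix(cam,[*mag(.08,0),.03]).astype(int);x0,y0=c[0]-24,c[1]-22
    a=cv2.resize(p[y0:y0+48,x0:x0+48,::-1],None,fx=s,fy=s,interpolation=cv2.INTER_CUBIC)
    a=np.clip((a-25)*2.2,0,255).astype(np.uint8)
    cols=[(0,0,255),(0,255,0),(255,0,0),(0,255,255)]
    for th,col in zip(ths,cols):
        t=np.radians(th);f=np.linspace(0,2*np.pi,40)
        pts=[(pix(cam,[*mag(.11+.008*np.cos(t)+.028*np.cos(g),.008*np.sin(t)+.028*np.sin(g)),z])-[x0,y0]+.5)*s for g in f]
        cv2.polylines(a,[np.array(pts).astype(int).reshape(-1,1,2)],True,col,1)
    cv2.imwrite(f'pics/{n}.png',a)
E
python3 -c "
from h import *;over('o1',(120,180,240,300))"
```

```text
(no output)
```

View pics/o1.png

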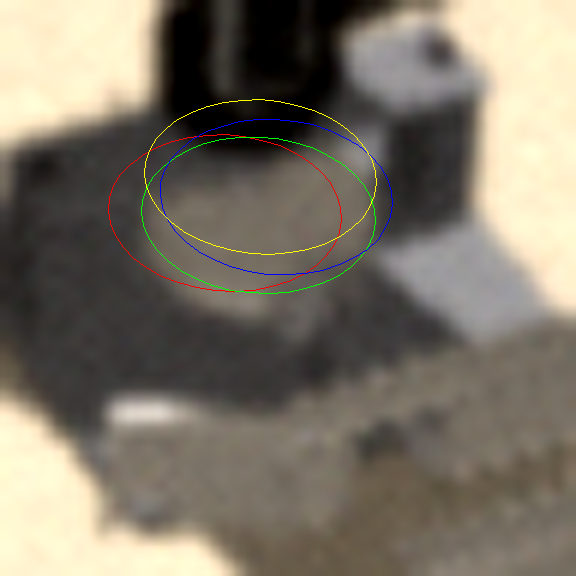

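The pulley matches the θ≈180° outline (green), so the plunger is out. Turning on another 180°.

>>> {"method": "step_arm", "body": {
  "deltas": [
    [0, 0, 0, 0, 0],
    [0, 0, 0, 0.12, 0],
    [0, 0, 0, 0.12, 0],
    [0, 0, 0, 0.12, 0],
    [0, 0, 0, 0.12, 0],
    [0, 0, 0, 0.12, 0],
    [0, 0, 0, 0.12, 0],
    [0, 0, 0, 0.12, 0]
  ]
}}

```text
clock: 6.6
position: [0.5306, -0.1376, 0.0701]
eef_rot: [-0.607, 0.608, -0.362, 0.363]
ft_force: [0.3, -3.3, 0.6]
width: 0.121
```

>>> {"method": "step_arm", "body": {
  "deltas": [
    [0, 0, 0, 0.12, 0],
    [0, 0, 0, 0.12, 0],
    [0, 0, 0, 0.12, 0],
    [0, 0, 0, 0.12, 0],
    [0, 0, 0, 0.12, 0],
    [0, 0, 0, 0.12, 0],
    [0, 0, 0, 0.12, 0],
    [0, 0, 0, 0, 0]
  ]
}}

```text
clock: 7.27
position: [0.5308, -0.1375, 0.07]
eef_rot: [-0.702, 0.702, -0.084, 0.084]
ft_force: [-1.4, -4.0, 4.0]
width: 0.125
```

>>> {"method": "step_arm", "body": {
  "deltas": [
    [0, 0, 0, 0.12, 0],
    [0, 0, 0, 0.12, 0],
    [0, 0, 0, 0.12, 0],
    [0, 0, 0, 0.12, 0],
    [0, 0, 0, 0.12, 0],
    [0, 0, 0, 0.12, 0],
    [0, 0, 0, 0.12, 0],
    [0, 0, 0, 0, 0]
  ]
}}

```text
clock: 7.93
position: [0.5309, -0.1373, 0.0701]
eef_rot: [-0.675, 0.676, 0.209, -0.209]
ft_force: [-1.1, -4.8, 4.0]
width: 0.119
```

```bash
python3 -c "
from h import *;st();over('o2',(330,0,30))"
```

```text
t 7.93 pos [ 0.5309 -0.1373  0.0701] jawyaw 124.4 q [ 0.89  0.86 -1.01  1.87  0.91  0.95  1.62] F [-1.1 -4.8  4. ] M [-1.06  0.12  0.09] w 0.119
```

View pics/o2.png

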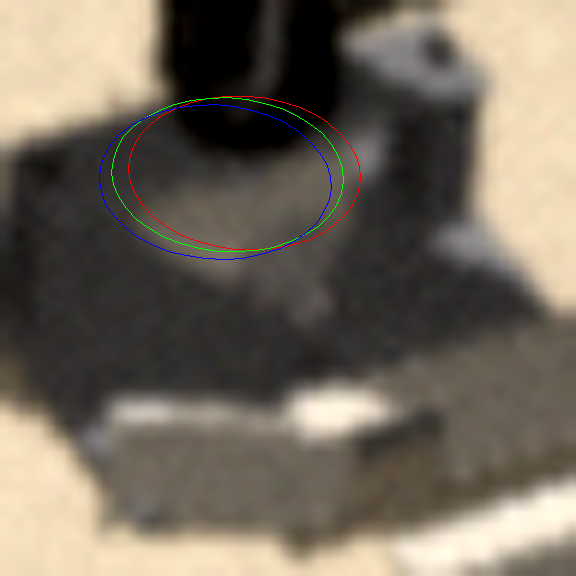

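>>> {"method": "step_arm", "body": {
  "deltas": [
    [0, 0, 0, 0.12, 0],
    [0, 0, 0, 0.12, 0],
    [0, 0, 0, 0.12, 0],
    [0, 0, 0, 0, 0],
    [0, 0, 0, 0, 0]
  ]
}}

```text
clock: 8.5
position: [0.5308, -0.1372, 0.07]
eef_rot: [-0.628, 0.628, 0.325, -0.325]
ft_force: [-1.2, -4.1, 5.2]
width: 0.12
```

```bash
python3 -c "
from h import *;st();over('o3',(300,0,60))"
```

```text
t 8.5 pos [ 0.5308 -0.1372  0.07  ] jawyaw 144.7 q [ 0.92  0.9  -1.07  1.87  0.96  1.    1.94] F [-1.2 -4.1  5.2] M [-1.    0.08  0.07] w 0.12
```

View pics/o3.png

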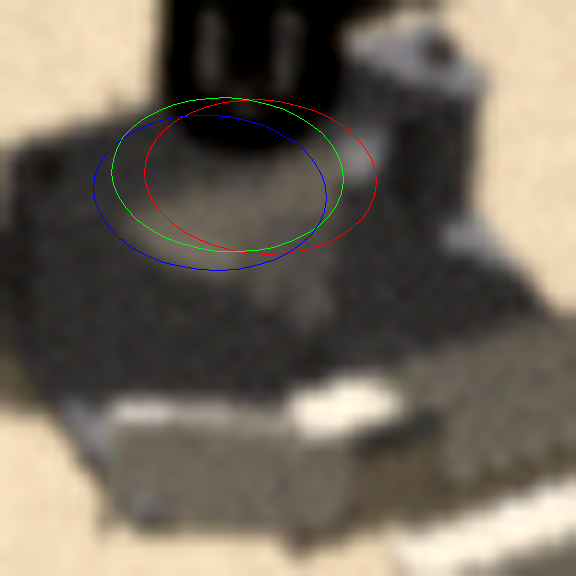

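Pulley matches near θ≈350°, plunger hole dark with no nose. A little more turn, release and lift to check.

>>> {"method": "step_arm", "body": {
  "deltas": [
    [0, 0, 0, 0.1, 0],
    [0, 0, 0, 0.04, 0],
    [0, 0, 0, 0, 0],
    [0, 0, 0, 0, 0.04],
    [0, 0, 0, 0, 0.04],
    [0, 0, 0, 0, 0.04],
    [0, 0, 0, 0, 0.04],
    [0, 0, 0.02, 0, 0.05]
  ]
}}

```text
clock: 9.32
position: [0.5282, -0.1363, 0.0871]
eef_rot: [0.604, -0.602, -0.368, 0.371]
ft_force: [-1.2, -0.3, 0.5]
width: 0.578
```

>>> {"method": "step_arm", "body": {
  "deltas": [
    [0, 0, 0.035, 0, 0.06],
    [0, 0, 0.035, -0.1, 0.07],
    [-0.008, 0.04, 0.02, -0.12, 0.08],
    [-0.008, 0.04, 0, -0.12, 0.08],
    [-0.008, 0.04, 0, -0.12, 0.08],
    [-0.008, 0.04, 0, -0.12, 0.08],
    [-0.008, 0.04, 0, -0.12, 0.08],
    [-0.008, 0.04, 0, -0.12, 0.08]
  ]
}}

```text
clock: 9.98
position: [0.4823, 0.1019, 0.1782]
eef_rot: [0.701, -0.7, -0.096, 0.096]
ft_force: [1.3, -0.5, 0.4]
width: 0.937
```

```bash
python3 -c "
from h import *;st();over('o4',(300,0,60))
p,W=cloud('top');cv2.imwrite('pics/t4.png',p[:,:,::-1][100:300,100:400])
p,W=cloud('scene');cv2.imwrite('pics/s4.png',cv2.resize(p[:,:,::-1][120:350,100:400],None,fx=2,fy=2))
k=(W[...,2]>.08)&(W[...,2]<.1)&(np.hypot(W[...,0]-.5285,W[...,1]+.137)<.035)
if k.sum()>5: print(k.sum(),cv2.minAreaRect((W[k][:,:2]*1000).astype(np.float32)))
for r in arm.look_for('scene','cup_a'):print(r)
"
```

```text
t 9.98 pos [0.4823 0.1019 0.1782] jawyaw 105.6 q [ 0.53  0.59 -1.08  1.95  0.63  0.99  0.99] F [ 1.3 -0.5  0.4] M [ 0.01 -0.01  0.02] w 0.937
78 ((530.1643676757812, -137.0513916015625), (42.399269104003906, 16.892675399780273), 60.91986083984375)
{'bbox': [147.9, 296.2, 24.8, 16.6], 'conf': 0.83}
{'bbox': [135.7, 252.4, 18.8, 18.6], 'conf': 0.77}
```

View pics/o4.png

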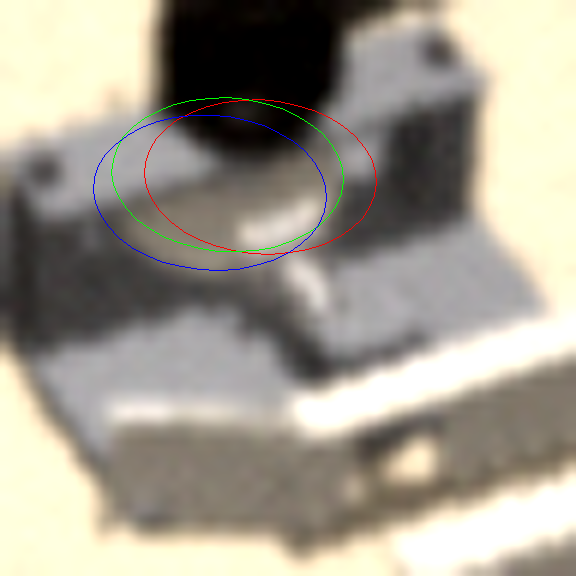

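View pics/s4.png

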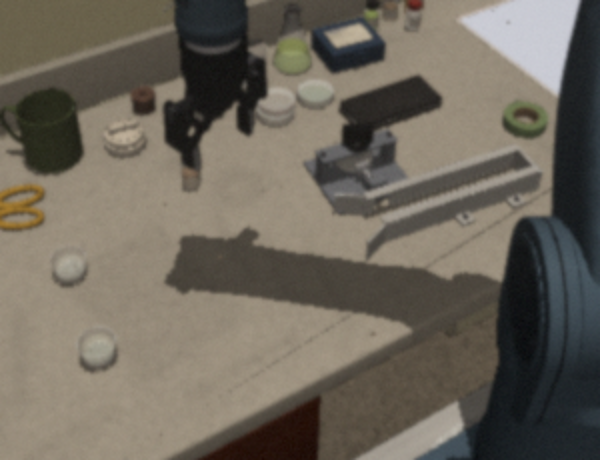

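Run:
```python
from h import *
cam='top';s=14
p=np.mean([arm.get_image(cam)[0].astype(float) for _ in range(4)],0)
c=pix(cam,[*mag(.09,0),.03]).astype(int);x0,y0=c[0]-24,c[1]-20
a=cv2.resize(p[y0:y0+40,x0:x0+48,::-1],None,fx=s,fy=s,interpolation=cv2.INTER_CUBIC);a=np.clip((a-20)*1.7,0,255).astype(np.uint8)
for th,col in zip((320,0,40),[(0,0,255),(0,255,0),(255,0,0)]):
    t=np.radians(th);f=np.linspace(0,2*np.pi,40)
    pts=[(pix(cam,[*mag(.11+.008*np.cos(t)+.028*np.cos(g),.008*np.sin(t)+.028*np.sin(g)),.031])-[x0,y0]+.5)*s for g in f]
    cv2.polylines(a,[np.array(pts).astype(int).reshape(-1,1,2)],True,col,1)
cv2.imwrite('pics/o5.png',a)
st()
```

```text
t 10.48 pos [0.4834 0.0985 0.1779] jawyaw 105.9 q [ 0.54  0.59 -1.08  1.95  0.63  0.99  1.  ] F [-0.2  0.4  0.4] M [-0.04 -0.01 -0.  ] w 0.937
```

View pics/o5.png

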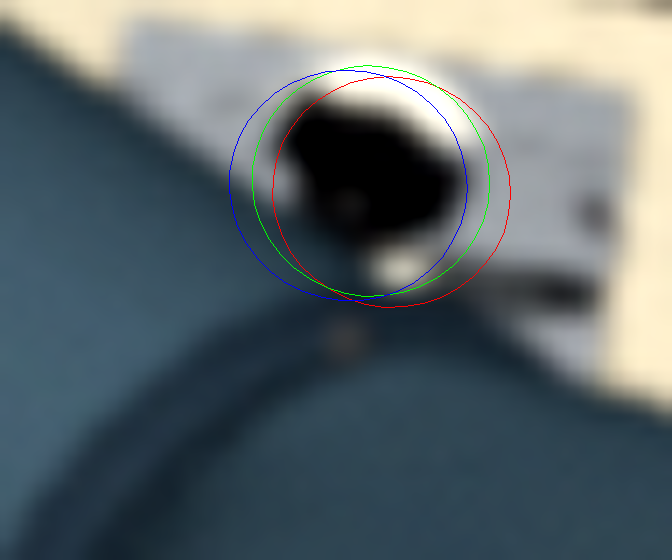

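Pulley outline now fits θ≈0° (green), so the plunger is back. Now cup 1 at (0.419, 0.308).

>>> {"method": "step_arm", "body": {
  "deltas": [
    [-0.0107, 0.0348, -0.012, -0.065, 0.085],
    [-0.0107, 0.0348, -0.012, -0.065, 0.085],
    [-0.0107, 0.0348, -0.012, -0.065, 0.085],
    [-0.0107, 0.0348, -0.012, -0.065, 0.085],
    [-0.0107, 0.0348, -0.012, -0.065, 0.085],
    [-0.0107, 0.0348, -0.012, -0.065, 0.085],
    [0, 0, 0, 0, 0.085],
    [0, 0, 0, 0, 0.085]
  ]
}}

```text
clock: 11.15
position: [0.4175, 0.3107, 0.1057]
eef_rot: [0.706, -0.706, 0.038, -0.037]
ft_force: [-0.1, -1.9, -1.0]
width: 0.991
```

```bash
python3 -c "
from h import *;st();shot('scene','s6',(60,200,220,340),4)
p,W=cloud('scene')
for g in((.419,.3075),(.561,.291)):
        k=(W[...,2]>.006)&(W[...,2]<.045)&(np.hypot(W[...,0]-g[0],W[...,1]-g[1])<.04)
        if k.sum()>9:(cx,cy),r=cv2.minEnclosingCircle((W[k][:,:2]*1000).astype(np.float32));print(k.sum(),cx,cy,r,W[k].max(0)[2])
"
```

```text
t 11.15 pos [0.4175 0.3107 0.1057] jawyaw 83.9 q [-0.06  0.68 -0.88  1.93  0.69  0.86  0.16] F [-0.1 -1.9 -1. ] M [-0.07 -0.03 -0.04] w 0.991
345 419.3487548828125 308.2348937988281 25.880889892578125 0.03214510619306632
124 554.708984375 289.16632080078125 21.08745002746582 0.029898538106044814
```

View pics/s6.png

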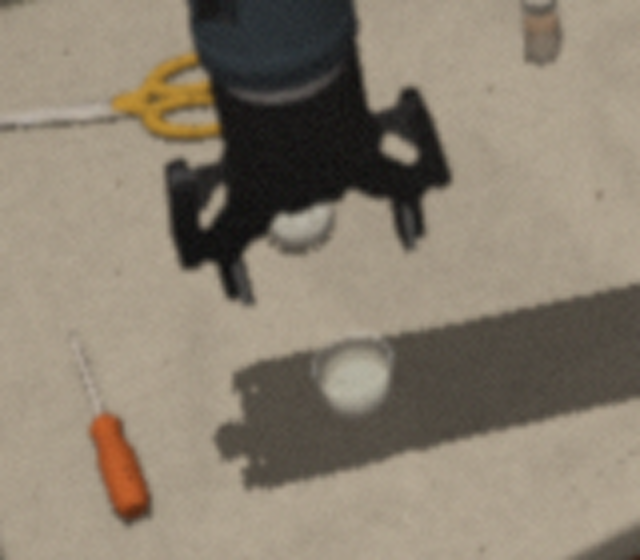

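>>> {"method": "step_arm", "body": {
  "deltas": [
    [0.001, -0.002, -0.035, 0, 0.085],
    [0, 0, -0.035, 0, 0.085],
    [0, 0, -0.026, 0, 0.085],
    [0, 0, 0, 0, 0.085],
    [0, 0, 0, 0, 0.03],
    [0, 0, 0, 0, 0.03],
    [0, 0, 0, 0, 0.03],
    [0, 0, 0, 0, 0.03]
  ]
}}

```text
clock: 11.92
position: [0.4214, 0.3071, 0.0124]
eef_rot: [0.706, -0.706, 0.038, -0.04]
ft_force: [-1.3, -2.6, 10.2]
width: 0.508
```

>>> {"method": "step_arm", "body": {
  "deltas": [
    [0, 0, 0, 0, 0.03],
    [0, 0, 0.01, 0, 0.03],
    [0, 0, 0.01, 0, 0.03],
    [0, 0, 0.01, 0, 0.03],
    [0, 0, 0.005, 0, 0.03],
    [0, 0, 0, 0, 0.03]
  ]
}}

```text
clock: 12.42
position: [0.4209, 0.3073, 0.0469]
eef_rot: [0.707, -0.705, 0.038, -0.04]
ft_force: [-0.0, 0.1, -0.6]
width: 0.504
```

```bash
python3 -c "
from h import *;st();shot('scene','s7',(60,200,220,340),4)"
```

```text
t 12.42 pos [0.4209 0.3073 0.0469] jawyaw 83.7 q [-0.12  0.76 -0.79  1.96  0.79  0.76  0.08] F [-0.   0.1 -0.6] M [ 0.03 -0.03 -0.02] w 0.504
```

View pics/s7.png

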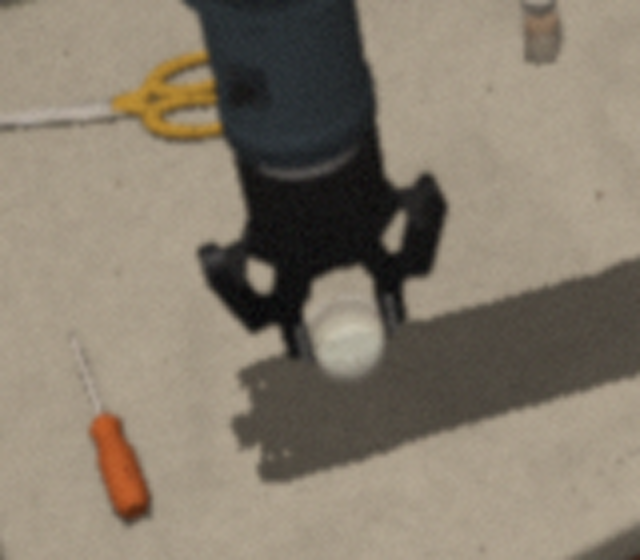

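Cup 1 is held level. Carry it low to the funnel mouth.

>>> {"method": "step_arm", "body": {
  "deltas": [
    [0, -0.02, -0.015, 0, 0.03],
    [0.0005, -0.035, -0.01, 0, 0.03],
    [0.0005, -0.037, 0, 0, 0.03],
    [0.0005, -0.037, 0, 0, 0.03],
    [0.0005, -0.037, 0, 0, 0.03],
    [0.0005, -0.037, 0, 0, 0.03],
    [0.0005, -0.037, 0, 0, 0.03],
    [0.0005, -0.037, 0, 0, 0.03]
  ]
}}

```text
clock: 13.13
position: [0.423, 0.0279, 0.0199]
eef_rot: [-0.706, 0.706, -0.039, 0.039]
ft_force: [0.1, 0.8, -0.4]
width: 0.507
```

>>> {"method": "step_arm", "body": {
  "deltas": [
    [0.0005, -0.037, 0, 0, 0.03],
    [0.0005, -0.03, 0, 0, 0.03],
    [0.0005, -0.02, 0, 0, 0.03],
    [0.0005, -0.01, 0, 0, 0.03],
    [0, 0, 0, 0, 0.03]
  ]
}}

```text
clock: 13.55
position: [0.425, -0.0704, 0.0196]
eef_rot: [-0.705, 0.706, -0.041, 0.04]
ft_force: [-0.3, 0.5, -0.2]
width: 0.505
```

```bash
python3 -c "
from h import *;s=st();print(tomag(np.array(s['position'])));shot('scene','s8',(200,140,360,280),4)"
```

```text
t 13.55 pos [ 0.425  -0.0704  0.0196] jawyaw 83.4 q [ 0.65  0.7  -0.72  2.18  0.88  0.59  0.73] F [-0.3  0.5 -0.2] M [0.01 0.   0.02] w 0.505
[-0.00060706  0.0548587 ]
```

View pics/s8.png

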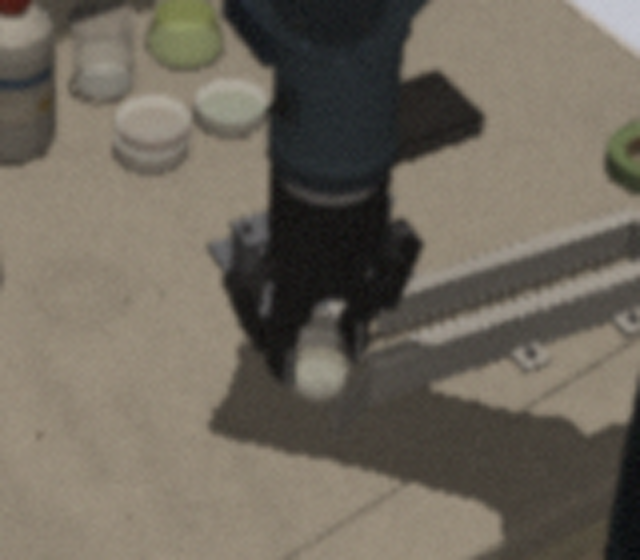

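>>> {"method": "step_arm", "body": {
  "deltas": [
    [0, 0, -0.007, 0, 0.03],
    [0, 0, 0, 0, 0.03],
    [0, 0, 0, 0, 0.06],
    [0, 0, 0, 0, 0.075],
    [0, 0, 0, 0, 0.075],
    [0, 0, 0, 0, 0.075],
    [0, 0, 0.03, 0, 0.075],
    [0, 0, 0.04, 0, 0.075]
  ]
}}

```text
clock: 14.27
position: [0.4232, -0.0666, 0.0821]
eef_rot: [0.707, -0.706, 0.041, -0.037]
ft_force: [0.8, -0.6, 0.9]
width: 0.875
```

>>> {"method": "step_arm", "body": {
  "deltas": [
    [0.004, 0.035, 0, 0, 0.03],
    [0.004, 0.035, 0, 0, 0],
    [0, 0, 0, 0, 0],
    [0, 0, 0, 0, 0],
    [0, 0, -0.035, 0, 0],
    [0, 0, -0.035, 0, 0],
    [0, 0, 0, 0, 0],
    [0, 0, 0, 0, 0]
  ]
}}

```text
clock: 14.93
position: [0.4318, 0.0022, 0.0124]
eef_rot: [-0.706, 0.706, -0.04, 0.037]
ft_force: [0.5, 0.4, 0.3]
width: 0.001
```

```bash
python3 -c "
from h import *;s=st();print(tomag(np.array(s['position'])));shot('scene','s9',(200,140,360,280),4)"
```

```text
t 14.93 pos [0.4318 0.0022 0.0124] jawyaw 83.7 q [ 0.47  0.71 -0.71  2.18  0.89  0.58  0.55] F [0.5 0.4 0.3] M [ 0.04 -0.01 -0.  ] w 0.001
[-0.00204171  0.12780999]
```

View pics/s9.png

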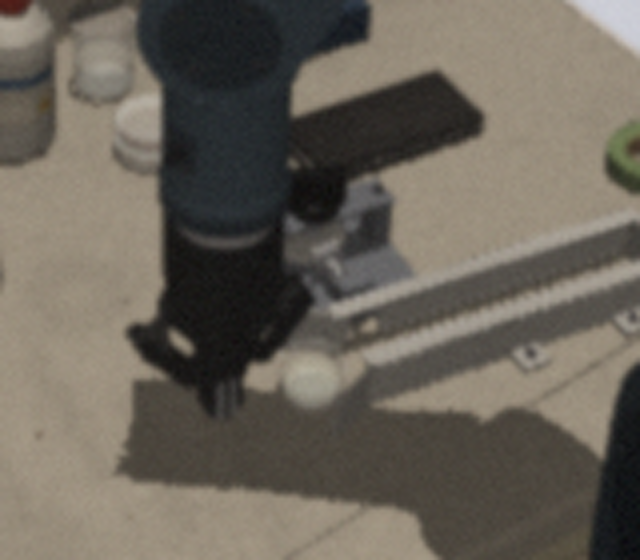

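Cup 1 is upright in the funnel (px 312,380), closed fingers behind it. Push.

>>> {"method": "step_arm", "body": {
  "deltas": [
    [0.0005, -0.012, -0.002, 0, 0],
    [0, -0.012, 0, 0, 0],
    [-0.0005, -0.011, 0, 0, 0],
    [-0.001, -0.01, 0, 0, 0],
    [-0.001, -0.01, 0, 0, 0],
    [-0.001, -0.01, 0, 0, 0],
    [-0.001, -0.01, 0, 0, 0],
    [-0.001, -0.01, 0, 0, 0]
  ]
}}

```text
clock: 15.65
position: [0.4327, -0.082, 0.0129]
eef_rot: [0.707, -0.705, 0.036, -0.041]
ft_force: [0.2, 0.2, 0.9]
width: -0.0
```

```bash
python3 -c "
from h import *;s=st();print(tomag(np.array(s['position'])));shot('scene','s10',(230,140,390,280),4)"
```

```text
t 15.65 pos [ 0.4327 -0.082   0.0129] jawyaw 83.7 q [ 0.66  0.71 -0.71  2.16  0.89  0.57  0.75] F [0.2 0.2 0.9] M [ 0.08 -0.01 -0.05] w -0.0
[0.00829334 0.04416961]
```

View pics/s10.png

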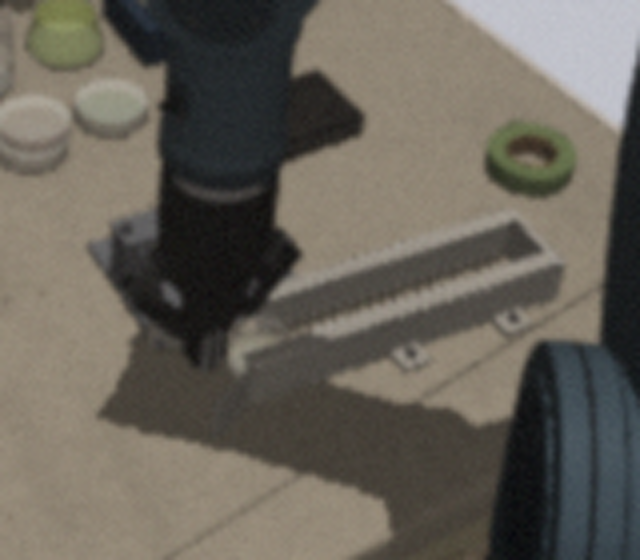

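>>> {"method": "step_arm", "body": {
  "deltas": [
    [0, 0, 0, 0, 0],
    [0, 0, 0, 0, 0]
  ]
}}

```text
clock: 15.87
position: [0.4279, -0.0827, 0.0112]
eef_rot: [-0.706, 0.706, -0.04, 0.039]
ft_force: [-0.1, -0.4, 0.4]
width: 0.002
```

```bash
python3 -c "
from h import *;s=st();print(tomag(np.array(s['position'])))"
```

```text
t 15.87 pos [ 0.4279 -0.0827  0.0112] jawyaw 83.6 q [ 0.66  0.71 -0.7   2.17  0.89  0.58  0.75] F [-0.1 -0.4  0.4] M [-0.06 -0.01  0.02] w 0.002
[0.00360603 0.04292646]
```

>>> {"method": "step_arm", "body": {
  "deltas": [
    [-0.003, -0.004, 0, 0, 0],
    [-0.001, -0.008, 0, 0, 0],
    [-0.001, -0.008, 0, 0, 0],
    [-0.001, -0.008, 0, 0, 0],
    [-0.001, -0.008, 0, 0, 0],
    [-0.001, -0.008, 0, 0, 0],
    [-0.001, -0.008, 0, 0, 0],
    [0, 0, 0, 0, 0]
  ]
}}

```text
clock: 16.53
position: [0.419, -0.1368, 0.0109]
eef_rot: [-0.706, 0.706, -0.04, 0.04]
ft_force: [0.4, 0.2, -0.2]
width: 0.0
```

```bash
python3 -c "
from h import *;s=st();print(tomag(np.array(s['position'])));shot('scene','s11',(230,140,390,280),4)"
```

```text
t 16.53 pos [ 0.419  -0.1368  0.0109] jawyaw 83.5 q [ 0.78  0.72 -0.7   2.16  0.89  0.58  0.88] F [ 0.4  0.2 -0.2] M [-0.01  0.06  0.03] w 0.0
[ 0.00081926 -0.01176104]
```

View pics/s11.png

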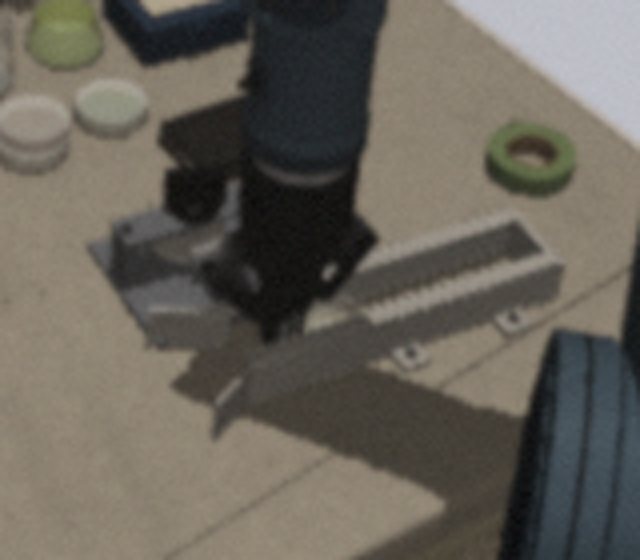

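Cup 1 is in the lane past the plunger (rim near px 325,318). Up and on to cup 2.

>>> {"method": "step_arm", "body": {
  "deltas": [
    [0.0005, 0.005, 0, 0, 0],
    [0, 0, 0.035, 0, 0],
    [0, 0, 0.035, 0, 0],
    [0, 0, 0.03, 0, 0.04],
    [0.0118, 0.0353, 0, 0, 0.085],
    [0.0118, 0.0353, 0, 0, 0.085],
    [0.0118, 0.0353, 0, 0, 0.085],
    [0.0118, 0.0353, 0, 0, 0.085]
  ]
}}

```text
clock: 17.25
position: [0.4674, 0.0138, 0.1115]
eef_rot: [-0.706, 0.706, -0.039, 0.039]
ft_force: [1.0, -0.2, -0.7]
width: 0.707
```

>>> {"method": "step_arm", "body": {
  "deltas": [
    [0.0118, 0.0353, 0, 0, 0.085],
    [0.0118, 0.0353, 0, 0, 0.085],
    [0.0118, 0.0353, 0, 0, 0.085],
    [0.0118, 0.0353, 0, 0, 0.085],
    [0.0118, 0.0353, 0, 0, 0.085],
    [0.0118, 0.0353, 0, 0, 0.085],
    [0.0118, 0.0353, 0, 0, 0.085],
    [0.0118, 0.0353, 0, 0, 0.085]
  ]
}}

```text
clock: 17.92
position: [0.561, 0.2971, 0.1109]
eef_rot: [-0.706, 0.706, -0.039, 0.038]
ft_force: [0.5, -0.3, -0.4]
width: 0.996
```

```bash
python3 -c "
from h import *;s=st();p,d=shot('scene','s12',scale=1.5)
p,W=cloud('scene')
print(arm.look_for('scene','cup_a'))
for g in((.561,.291),):
        k=(W[...,2]>.006)&(W[...,2]<.04)&(np.hypot(W[...,0]-g[0],W[...,1]-g[1])<.05)
        if k.sum()>9:(cx,cy),r=cv2.minEnclosingCircle((W[k][:,:2]*1000).astype(np.float32));print(k.sum(),cx,cy,r,W[k].max(0)[2])
"
```

```text
t 17.92 pos [0.561  0.2971 0.1109] jawyaw 83.7 q [-0.01  0.81 -0.83  1.63  0.68  1.01  0.4 ] F [ 0.5 -0.3 -0.4] M [ 0.04 -0.06  0.  ] w 0.996
[{'bbox': [311.4, 217.8, 16.2, 4.3], 'conf': 0.67}, {'bbox': [132.9, 253.1, 22.0, 17.0], 'conf': 0.59}]
285 560.5643310546875 288.7715759277344 25.427085876464844 0.03151500483238123
```

View pics/s12.png

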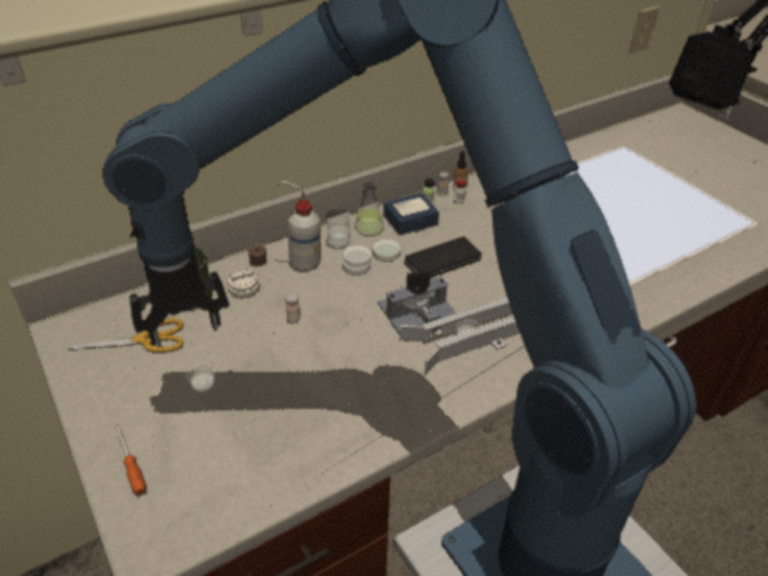

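>>> {"method": "step_arm", "body": {
  "deltas": [
    [0, -0.002, -0.035, 0, 0.085],
    [0, 0, -0.035, 0, 0.085],
    [0, 0, -0.03, 0, 0.085],
    [0, 0, 0, 0, 0.085],
    [0, 0, 0, 0, 0.03],
    [0, 0, 0, 0, 0.03],
    [0, 0, 0, 0, 0.03],
    [0, 0, 0, 0, 0.03]
  ]
}}

```text
clock: 18.73
position: [0.5629, 0.2931, 0.0141]
eef_rot: [0.707, -0.705, 0.038, -0.04]
ft_force: [-2.3, -0.8, 5.4]
width: 0.514
```

>>> {"method": "step_arm", "body": {
  "deltas": [
    [0, 0, 0, 0, 0.03],
    [0, 0, 0.008, 0, 0.03],
    [0, 0, 0.007, 0, 0.03],
    [0, 0, 0, 0, 0.03]
  ]
}}

```text
clock: 19.07
position: [0.563, 0.2932, 0.0288]
eef_rot: [0.707, -0.705, 0.038, -0.04]
ft_force: [0.5, 0.5, 0.4]
width: 0.51
```

```bash
python3 -c "
from h import *;st();shot('scene','s13',(60,180,220,320),4)"
```

```text
t 19.07 pos [0.563  0.2932 0.0288] jawyaw 83.7 q [-0.05  0.91 -0.75  1.66  0.77  0.89  0.34] F [0.5 0.5 0.4] M [-0.01  0.03  0.01] w 0.51
```

View pics/s13.png

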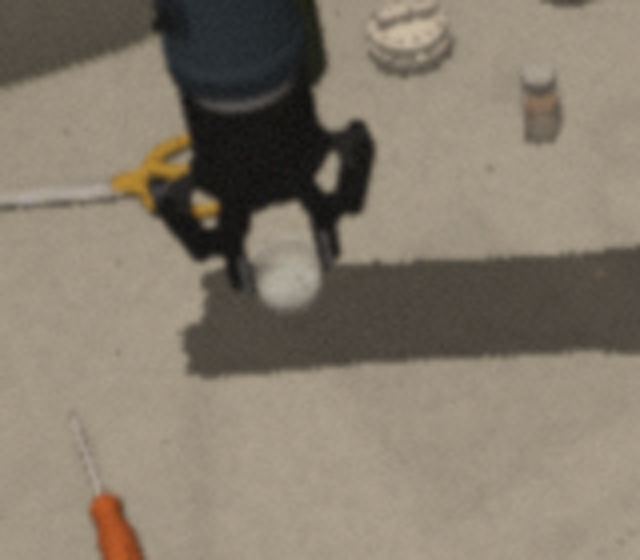

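>>> {"method": "step_arm", "body": {
  "deltas": [
    [-0.0147, -0.0354, 0, 0, 0.03],
    [-0.0147, -0.0354, 0, 0, 0.03],
    [-0.0147, -0.0354, 0, 0, 0.03],
    [-0.0147, -0.0354, 0, 0, 0.03],
    [-0.0147, -0.0354, 0, 0, 0.03],
    [-0.0147, -0.0354, 0, 0, 0.03],
    [-0.0147, -0.0354, 0, 0, 0.03],
    [-0.0147, -0.0354, 0, 0, 0.03]
  ]
}}

```text
clock: 19.78
position: [0.4432, 0.0075, 0.0263]
eef_rot: [-0.706, 0.706, -0.039, 0.039]
ft_force: [0.9, -1.1, -0.3]
width: 0.507
```

>>> {"method": "step_arm", "body": {
  "deltas": [
    [-0.0147, -0.0354, 0, 0, 0.03],
    [-0.0016, -0.0143, 0, 0, 0.03],
    [-0.0016, -0.0143, 0, 0, 0.03],
    [-0.0016, -0.0143, 0, 0, 0.03],
    [0, 0, -0.008, 0, 0.03],
    [0, 0, 0, 0, 0.03],
    [0, 0, 0, 0, 0.03]
  ]
}}

```text
clock: 20.37
position: [0.4244, -0.0682, 0.0178]
eef_rot: [0.706, -0.706, 0.039, -0.039]
ft_force: [-0.3, 0.1, 0.0]
width: 0.507
```

```bash
python3 -c "
from h import *;s=st();print(tomag(np.array(s['position'])));shot('scene','s14',(230,140,390,280),4)"
```

```text
t 20.37 pos [ 0.4244 -0.0682  0.0178] jawyaw 83.7 q [ 0.64  0.7  -0.72  2.18  0.88  0.58  0.73] F [-0.3  0.1  0. ] M [ 0.02  0.   -0.03] w 0.507
[-0.00146395  0.05698213]
```

View pics/s14.png

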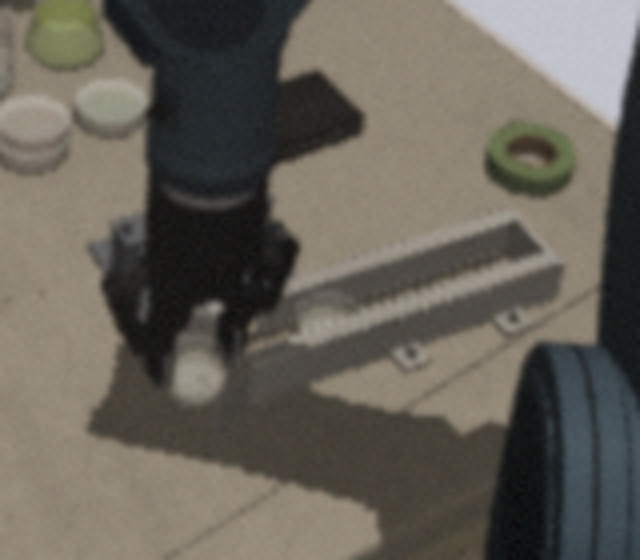

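>>> {"method": "step_arm", "body": {
  "deltas": [
    [0, 0, -0.0035, 0, 0.03],
    [0, 0, 0, 0, 0.03],
    [0, 0, 0, 0, 0.06],
    [0, 0, 0, 0, 0.075],
    [0, 0, 0, 0, 0.075],
    [0, 0, 0, 0, 0.075],
    [0, 0, 0.03, 0, 0.075],
    [0, 0, 0.04, 0, 0.075]
  ]
}}

```text
clock: 21.08
position: [0.4223, -0.0687, 0.0837]
eef_rot: [0.707, -0.706, 0.041, -0.037]
ft_force: [0.7, -0.3, 0.8]
width: 0.88
```

>>> {"method": "step_arm", "body": {
  "deltas": [
    [0.0045, 0.035, 0, 0, 0.03],
    [0.0045, 0.035, 0, 0, 0],
    [0, 0, 0, 0, 0],
    [0, 0, 0, 0, 0],
    [0, 0, -0.035, 0, 0],
    [0, 0, -0.037, 0, 0],
    [0, 0, 0, 0, 0],
    [0, 0, 0, 0, 0]
  ]
}}

```text
clock: 21.75
position: [0.4318, 0.0003, 0.0118]
eef_rot: [-0.706, 0.706, -0.04, 0.037]
ft_force: [0.4, -0.1, 0.1]
width: -0.001
```

```bash
python3 -c "
from h import *;s=st();print(tomag(np.array(s['position'])));shot('scene','s15',(230,140,390,280),4)"
```

```text
t 21.75 pos [4.318e-01 3.000e-04 1.180e-02] jawyaw 83.7 q [ 0.47  0.71 -0.7   2.18  0.89  0.58  0.56] F [ 0.4 -0.1  0.1] M [ 0.04 -0.02 -0.05] w -0.001
[-0.0018505   0.12583416]
```

View pics/s15.png

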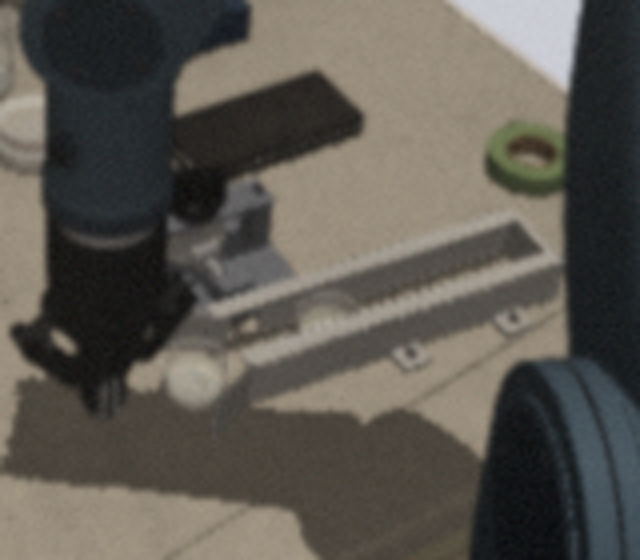

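Cup 2 stands in the funnel (px 195,380), cup 1 in the lane (px 325,315). Push again.

>>> {"method": "step_arm", "body": {
  "deltas": [
    [0, -0.01, 0, 0, 0],
    [-0.0006, -0.009, 0, 0, 0],
    [-0.001, -0.009, 0, 0, 0],
    [-0.001, -0.009, 0, 0, 0],
    [-0.001, -0.009, 0, 0, 0],
    [-0.001, -0.009, 0, 0, 0],
    [-0.001, -0.009, 0, 0, 0],
    [-0.001, -0.009, 0, 0, 0]
  ]
}}

```text
clock: 22.47
position: [0.4268, -0.0733, 0.0127]
eef_rot: [-0.706, 0.706, -0.039, 0.039]
ft_force: [0.1, 0.7, 0.6]
width: 0.002
```

```bash
python3 -c "
from h import *;s=st();print(tomag(np.array(s['position'])));shot('scene','s16',(230,140,390,280),4)"
```

```text
t 22.47 pos [ 0.4268 -0.0733  0.0127] jawyaw 83.7 q [ 0.64  0.71 -0.7   2.18  0.89  0.57  0.73] F [0.1 0.7 0.6] M [ 0.21 -0.05  0.02] w 0.002
[0.00145554 0.05223237]
```

View pics/s16.png

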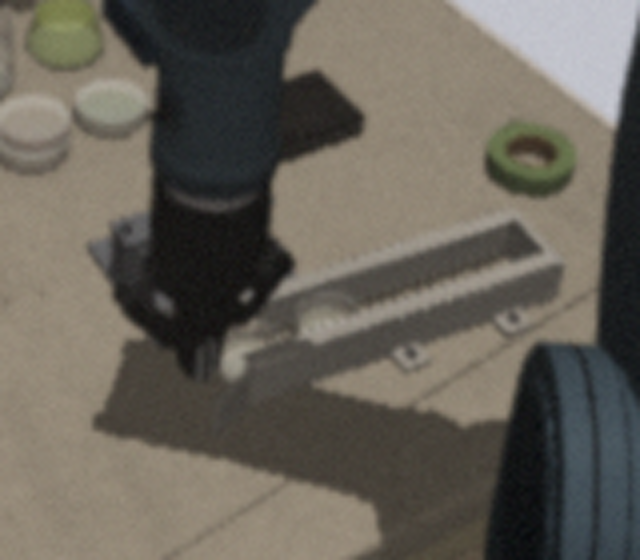

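>>> {"method": "step_arm", "body": {
  "deltas": [
    [-0.0014, -0.0082, 0, 0, 0],
    [-0.0012, -0.0082, 0, 0, 0],
    [-0.0009, -0.0082, 0, 0, 0],
    [-0.0009, -0.0082, 0, 0, 0],
    [-0.0009, -0.0082, 0, 0, 0],
    [-0.0009, -0.0082, 0, 0, 0],
    [-0.0009, -0.0082, 0, 0, 0],
    [-0.0009, -0.0075, 0, 0, 0]
  ]
}}

```text
clock: 23.18
position: [0.4187, -0.1381, 0.0126]
eef_rot: [-0.706, 0.706, -0.039, 0.039]
ft_force: [-1.0, 0.3, -0.3]
width: -0.002
```

>>> {"method": "step_arm", "body": {
  "deltas": [
    [0, 0, 0, 0, 0],
    [0, 0, 0, 0, 0],
    [0.0005, 0.005, 0, 0, 0],
    [0, 0, 0.035, 0, 0],
    [0, 0, 0.035, 0, 0],
    [0, 0, 0.035, 0, 0],
    [0, 0.03, 0.02, 0, 0.04],
    [0, 0.04, 0, 0, 0.06]
  ]
}}

```text
clock: 23.85
position: [0.4221, -0.0636, 0.1409]
eef_rot: [-0.705, 0.707, -0.039, 0.044]
ft_force: [2.4, 0.6, -0.1]
width: 0.275
```

>>> {"method": "step_arm", "body": {
  "deltas": [
    [0, 0.04, 0, 0, 0.06],
    [0, 0.04, 0, 0, 0.06],
    [0, 0.04, 0, 0, 0.06]
  ]
}}

```text
clock: 24.1
position: [0.4188, 0.0601, 0.1379]
eef_rot: [-0.706, 0.706, -0.039, 0.039]
ft_force: [1.3, -0.3, -0.3]
width: 0.693
```

```bash
python3 -c "
from h import *;s=st();print(tomag(np.array(s['position'])));shot('scene','s17',(230,140,390,280),4)
p,W=cloud('scene');print([ (r['bbox'],round(r['conf'],2)) for r in arm.look_for('scene','cup_a')])
for y in(-.033,-.045,-.092): print(y,pix('scene',[*mag(0,y),.03]),'crop',(pix('scene',[*mag(0,y),.03])-[230,140]+.5)*4)
k=(W[...,2]>.078)&(W[...,2]<.1)&(np.hypot(W[...,0]-.5285,W[...,1]+.137)<.035)
print(k.sum(),cv2.minAreaRect((W[k][:,:2]*1000).astype(np.float32)))
"
```

```text
t 24.1 pos [0.4188 0.0601 0.1379] jawyaw 83.7 q [ 0.56  0.49 -0.97  2.15  0.57  0.79  0.68] F [ 1.3 -0.3 -0.3] M [-0.02 -0.08 -0.01] w 0.693
[-0.02142887  0.18390186]
[([324.9, 212.0, 20.1, 8.0], 0.64)]
-0.033 [306.89273825 219.93614038] crop [309.57095301 321.74456153]
-0.045 [310.64960095 218.67443162] crop [324.5984038  316.69772647]
-0.092 [325.14422693 213.806541  ] crop [382.57690771 297.22616401]
91 ((529.0795288085938, -136.05435180664062), (43.047698974609375, 16.287946701049805), 63.84201431274414)
```

View pics/s17.png

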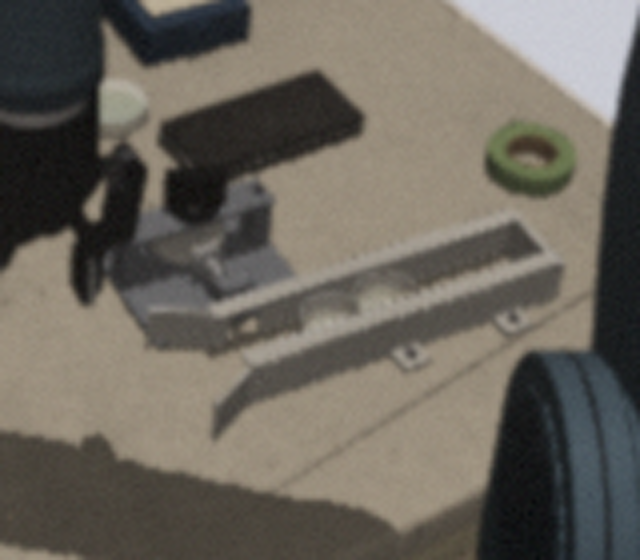

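Both cups stand in the lane (px 328,315 and 383,295, i.e. y≈−47 and −93 mm), plunger still back. Now back to the knob.

>>> {"method": "step_arm", "body": {
  "deltas": [
    [0.007, -0.0123, 0.002, -0.123, 0.06],
    [0.007, -0.0123, 0.002, -0.123, 0.06],
    [0.007, -0.0123, 0.002, -0.123, 0.06],
    [0.007, -0.0123, 0, -0.123, 0.06],
    [0.007, -0.0123, 0, -0.123, 0.06],
    [0.007, -0.0123, 0, -0.123, 0.06],
    [0.007, -0.0123, 0, -0.123, 0.06],
    [0.007, -0.0123, 0, -0.123, 0.06]
  ]
}}

```text
clock: 24.92
position: [0.4751, -0.0422, 0.1434]
eef_rot: [-0.602, 0.603, -0.37, 0.37]
ft_force: [-0.6, 0.3, 0.7]
width: 0.703
```

>>> {"method": "step_arm", "body": {
  "deltas": [
    [0.007, -0.0123, 0, -0.123, 0.06],
    [0.007, -0.0123, 0, -0.123, 0.06],
    [0.007, -0.0123, 0, -0.123, 0.06],
    [0.007, -0.0123, 0, -0.123, 0.06],
    [0.007, -0.0123, 0, -0.123, 0.06],
    [0.007, -0.0123, 0, -0.123, 0.06],
    [0.007, -0.0123, 0, -0.123, 0.06],
    [0.007, -0.0123, 0, -0.123, 0.06]
  ]
}}

```text
clock: 25.58
position: [0.5309, -0.1405, 0.1433]
eef_rot: [0.356, -0.357, 0.611, -0.611]
ft_force: [0.4, 0.5, 0.0]
width: 0.703
```

>>> {"method": "step_arm", "body": {
  "deltas": [
    [0, 0, 0, 0, 0.06],
    [0, 0, 0, 0, 0.06],
    [0, 0, 0, 0, 0.06]
  ]
}}

```text
clock: 25.83
position: [0.5305, -0.1383, 0.1433]
eef_rot: [0.359, -0.36, 0.609, -0.609]
ft_force: [0.1, -0.7, -0.7]
width: 0.706
```

```bash
python3 -c "
from h import *;s=st()"
```

```text
t 25.83 pos [ 0.5305 -0.1383  0.1433] jawyaw -28.9 q [ 0.51  0.52 -0.43  1.86  0.29  0.82 -0.58] F [ 0.1 -0.7 -0.7] M [ 0.   -0.   -0.01] w 0.706
```

Descend, grip, turn +180°.

>>> {"method": "step_arm", "body": {
  "deltas": [
    [0, 0, -0.03, 0, 0.06],
    [0, 0, -0.03, 0, 0.06],
    [0, 0, -0.012, 0, 0.06],
    [0, 0, 0, 0, 0.06],
    [0, 0, 0, 0, 0],
    [0, 0, 0, 0, 0],
    [0, 0, 0, 0, 0],
    [0, 0, 0, 0, 0]
  ]
}}

```text
clock: 26.5
position: [0.5315, -0.1386, 0.0729]
eef_rot: [-0.358, 0.358, -0.61, 0.61]
ft_force: [-12.3, 7.7, 14.0]
width: 0.141
```

>>> {"method": "step_arm", "body": {
  "deltas": [
    [0, 0, 0, 0, 0],
    [0, 0, 0, 0, 0],
    [0, 0, 0, 0.12, 0],
    [0, 0, 0, 0.12, 0],
    [0, 0, 0, 0.12, 0],
    [0, 0, 0, 0.12, 0],
    [0, 0, 0, 0.12, 0],
    [0, 0, 0, 0.12, 0]
  ]
}}

```text
clock: 27.17
position: [0.5312, -0.1381, 0.0732]
eef_rot: [-0.551, 0.552, -0.443, 0.442]
ft_force: [-5.2, 4.2, 9.2]
width: 0.123
```

>>> {"method": "step_arm", "body": {
  "deltas": [
    [0, 0, 0, 0.12, 0],
    [0, 0, 0, 0.12, 0],
    [0, 0, 0, 0.12, 0],
    [0, 0, 0, 0.12, 0],
    [0, 0, 0, 0.12, 0],
    [0, 0, 0, 0.12, 0],
    [0, 0, 0, 0.12, 0],
    [0, 0, 0, 0.12, 0]
  ]
}}

```text
clock: 27.83
position: [0.5313, -0.1378, 0.0731]
eef_rot: [0.694, -0.693, 0.138, -0.138]
ft_force: [-4.8, 3.9, 9.4]
width: 0.123
```

```bash
python3 -c "
from h import *;s=st()"
```

```text
t 27.83 pos [ 0.5313 -0.1378  0.0731] jawyaw 67.5 q [ 0.75  0.74 -0.78  1.88  0.7   0.82  0.77] F [-4.8  3.9  9.4] M [ 0.89  1.15 -0.17] w 0.123
```

>>> {"method": "step_arm", "body": {
  "deltas": [
    [0, 0, 0, 0.12, 0],
    [0, 0, 0, 0.12, 0],
    [0, 0, 0, 0.12, 0],
    [0, 0, 0, 0.12, 0],
    [0, 0, 0, 0.12, 0],
    [0, 0, 0, 0.12, 0],
    [0, 0, 0, 0.12, 0],
    [0, 0, 0, 0, 0]
  ]
}}

```text
clock: 28.5
position: [0.5312, -0.1375, 0.0731]
eef_rot: [0.69, -0.689, -0.157, 0.157]
ft_force: [-6.1, 3.2, 11.9]
width: 0.117
```

>>> {"method": "step_arm", "body": {
  "deltas": [
    [0, 0, 0, 0.12, 0],
    [0, 0, 0, 0.12, 0],
    [0, 0, 0, 0.12, 0],
    [0, 0, 0, 0.12, 0],
    [0, 0, 0, 0.1, 0],
    [0, 0, 0, 0, 0],
    [0, 0, 0, 0, 0]
  ]
}}

```text
clock: 29.08
position: [0.531, -0.1375, 0.0731]
eef_rot: [0.617, -0.616, -0.346, 0.346]
ft_force: [-4.9, 3.2, 10.8]
width: 0.121
```

```bash
python3 -c "
from h import *;s=st();over('o6',(145,180,215))"
```

```text
t 29.08 pos [ 0.531  -0.1375  0.0731] jawyaw 148.6 q [ 0.91  0.89 -1.06  1.87  0.94  0.99  2.02] F [-4.9  3.2 10.8] M [0.96 1.4  0.17] w 0.121
```

View pics/o6.png

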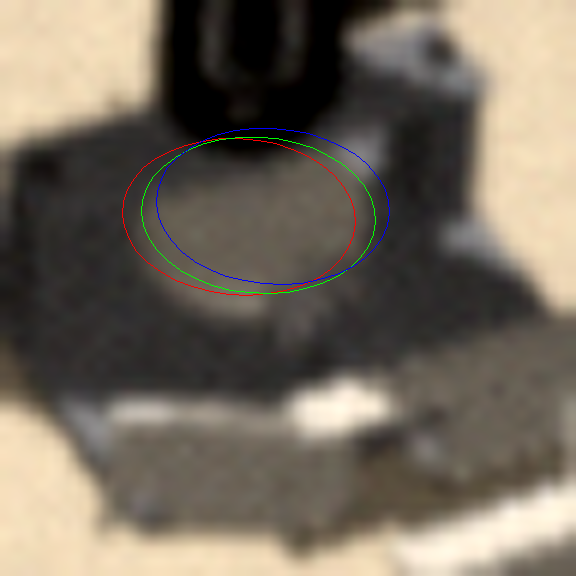

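>>> {"method": "step_arm", "body": {
  "deltas": [
    [0, 0, 0, 0, 0.03],
    [0, 0, 0, 0, 0.04],
    [0, 0, 0, 0, 0.04],
    [0, 0, 0, 0, 0.04],
    [0, 0, 0.02, 0, 0.05],
    [0, 0, 0.035, 0, 0.06],
    [0, 0, 0.035, -0.06, 0.06],
    [-0.008, 0.036, 0.01, -0.12, 0.06]
  ]
}}

```text
clock: 29.9
position: [0.5272, -0.1096, 0.1752]
eef_rot: [-0.645, 0.649, 0.286, -0.283]
ft_force: [1.9, 0.1, 0.3]
width: 0.703
```

>>> {"method": "step_arm", "body": {
  "deltas": [
    [-0.008, 0.04, 0, -0.12, 0.06],
    [-0.008, 0.04, 0, -0.12, 0.06],
    [-0.008, 0.04, 0, -0.12, 0.06],
    [-0.008, 0.04, 0, -0.12, 0.06],
    [-0.008, 0.04, 0, -0.12, 0.06],
    [-0.008, 0.04, 0, -0.1, 0.06],
    [-0.005, 0.04, 0, 0, 0.06],
    [0, 0.02, 0, 0, 0.06]
  ]
}}

```text
clock: 30.57
position: [0.4688, 0.2022, 0.1727]
eef_rot: [0.706, -0.704, -0.053, 0.052]
ft_force: [0.7, -0.3, 0.1]
width: 0.702
```

Run:
```python
from h import *
st();over('o7',(145,180,215));a=cv2.imread('pics/o7.png')
cam='top';s=12
p=np.mean([arm.get_image(cam)[0].astype(float) for _ in range(3)],0)
c=pix(cam,[*mag(.06,-.02),.03]).astype(int);x0,y0=c[0]-16,c[1]-24
b=cv2.resize(p[y0:y0+48,x0-4:x0+44,::-1],None,fx=s,fy=s,interpolation=cv2.INTER_CUBIC);b=np.clip((b-20)*1.6,0,255).astype(np.uint8)
o=np.hstack([a,b]);cv2.imwrite('pics/o7.png',cv2.resize(o,None,fx=.69,fy=.69))
p,W=cloud('scene');cv2.imwrite('pics/s18.png',cv2.resize(p[140:280,230:390,::-1],None,fx=4,fy=4,interpolation=cv2.INTER_CUBIC))
```

```text
t 30.57 pos [0.4688 0.2022 0.1727] jawyaw 98.4 q [ 0.28  0.59 -1.02  1.92  0.61  0.98  0.69] F [ 0.7 -0.3  0.1] M [ 0.03 -0.06  0.04] w 0.702
```

View pics/o7.png

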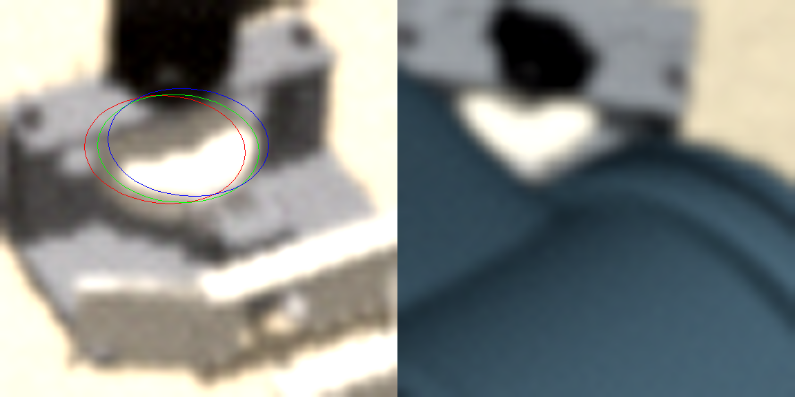

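View pics/s18.png

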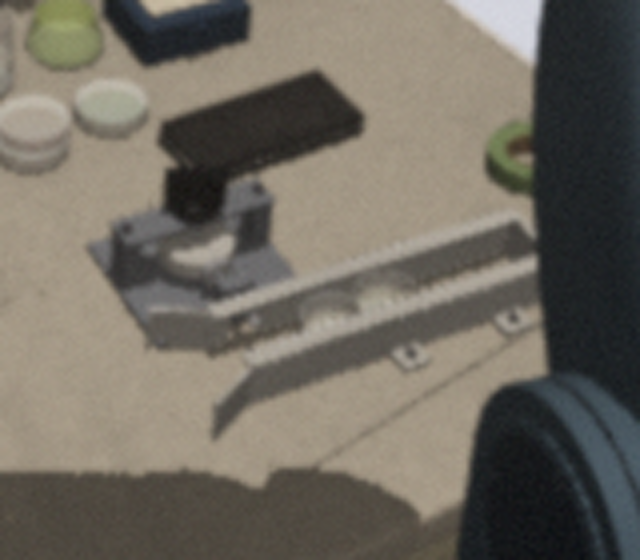

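Pulley now sits toward the lane, close to θ=180°. I'll clear the arm from the top view for a final check.

>>> {"method": "step_arm", "body": {
  "deltas": [
    [-0.01, 0.038, 0.01, 0, 0.06],
    [-0.01, 0.038, 0.01, 0, 0.06],
    [-0.01, 0.038, 0.01, 0, 0.06],
    [-0.01, 0.038, 0.01, 0, 0.06],
    [-0.01, 0.038, 0, 0, 0.06],
    [-0.01, 0.038, 0, 0, 0.06],
    [-0.01, 0.038, 0, 0, 0.06],
    [0, 0, 0, 0, 0.06]
  ]
}}

```text
clock: 31.58
position: [0.3957, 0.4698, 0.2125]
eef_rot: [0.707, -0.703, -0.052, 0.054]
ft_force: [-2.9, -0.6, 1.0]
width: 0.706
```

Run:
```python
from h import *
st()
cam='top';s=12
p=np.mean([arm.get_image(cam)[0].astype(float) for _ in range(4)],0)
c=pix(cam,[*mag(.06,-.02),.03]).astype(int);x0,y0=c[0]-24,c[1]-24
b=cv2.resize(p[y0:y0+48,x0:x0+56,::-1],None,fx=s,fy=s,interpolation=cv2.INTER_CUBIC);b=np.clip((b-20)*1.6,0,255).astype(np.uint8)
for th,col in zip((145,180,215),[(0,0,255),(0,255,0),(255,0,0)]):
    t=np.radians(th);f=np.linspace(0,2*np.pi,40)
    pts=[(pix(cam,[*mag(.11+.008*np.cos(t)+.028*np.cos(g),.008*np.sin(t)+.028*np.sin(g)),.031])-[x0,y0]+.5)*s for g in f]
    cv2.polylines(b,[np.array(pts).astype(int).reshape(-1,1,2)],True,col,1)
cv2.imwrite('pics/o8.png',b);shot('scene','s19',scale=1.5)
```

```text
t 31.58 pos [0.3957 0.4698 0.2125] jawyaw 98.6 q [-0.29  0.7  -0.98  1.62  0.62  1.16  0.31] F [-2.9 -0.6  1. ] M [-0.04  0.06  0.02] w 0.706
```

View pics/o8.png

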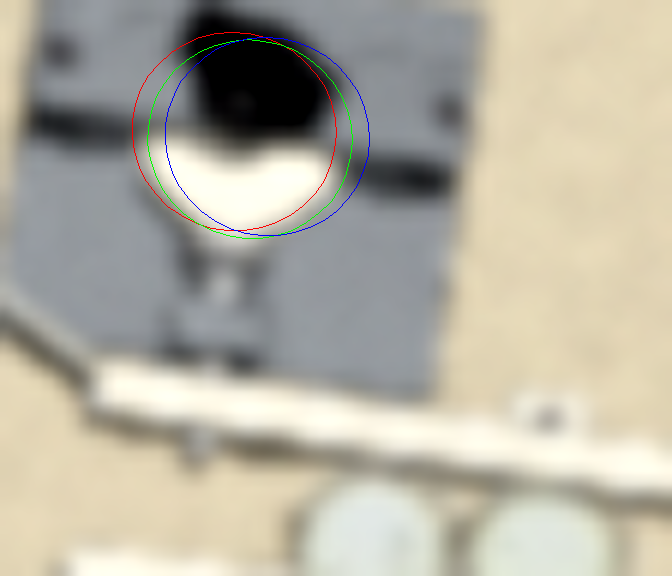

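View pics/s19.png

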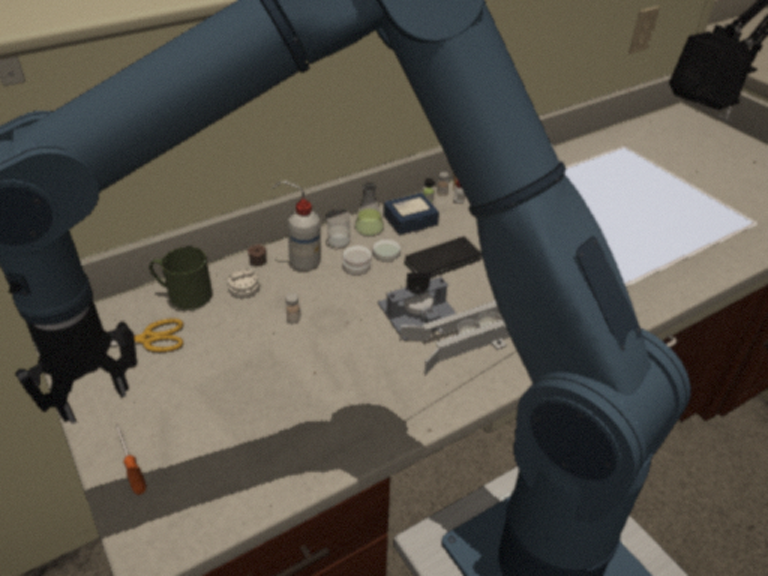

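The top view shows the plunger nose out in the lane (px 200,445) with both cups behind it at the stop-wall side (px 375,540 and 545,550). The pulley fits θ≈170°, within the fully-out window. Handing in.

```bash
python3 -c "
from h import *;print(arm.finish_job());st()"
```

```text
the job is handed in; nothing more can be done
None
the job is handed in; nothing more can be done
```

I loaded both cups past the plunger, turned the plunger fully out behind them, let go and handed the job in at about 32 s. `finish_job` gives no verdict, so success rests on my own camera checks.

- **Gate proof:** I turned the knob about +120°, which put the plunger out, then about +172° more, which brought it back. The force and opening readings stayed normal throughout.
- **Cups:** I saw only two glass cups; the pale bowls at the back are about 60 mm wide, so I left them alone. I picked each cup up, set it in the funnel and pushed it in with closed fingers while the plunger was back. The last close view showed both upright at about y = −47 and −93 mm.
- **Closing:** I turned the knob about +178°, released it and moved the arm well clear.
- **Last check:** The top view showed the nose out in the lane, both cups beyond it. The scene view showed the vial and case in place; the tape was hidden behind the arm and last seen in place a second or so earlier.

**What is less certain:** I never read the plunger travel directly. I judged it from how the pulley outline fitted in the images: about 170° at the end, or roughly 15.9 mm of the 16 mm travel. For the back position the fit was near 0°, within about 15°. In the scene view alone the nose was hard to tell apart from a bright spot on the rail, so I relied on the pulley outline and the top view.

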